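# Make up the camera kit and the wetting-test kit

### The job

Make up the two kits for the drop-shape bench from the stock on the mat: the camera objective and the memory key with its settings go into the tray with two nests; the larger pale coupon, the glass sample vial and the larger brass weight, which holds the coupon down, go into the tray with three nests, each thing flat or upright on the floor of the nest made for it. Set them down gently without letting any fall, and leave the small black coupon and the smaller brass weight where they are.

Things in the scene. Friction and masses are not known exactly. Their poses are not given: they have to be found in the camera images.
- cam_tray: Camera kit's tray, TWO nests. Shallow metal tray, fixed, 101 (x) x 108 (y) x 16 mm, filled flush with a dark grey insert; nests 6 mm deep with paler floors 9.8 mm above its underside. Origin: centre of the underside. Nest centres (x, y) in mm: round, 51 across, (0, +22), for the objective; oblong 70 (x) by 34 (y), (0, -32), for the memory key.
- wet_tray: Wetting kit's tray, THREE nests. Shallow metal tray, fixed, 101 (x) x 108 (y) x 16 mm, filled flush with a dark grey insert; nests 6 mm deep with paler floors 9.8 mm above its underside. Origin: centre of the underside. Nest centres (x, y) in mm: oblong 76 (x) by 46 (y), (0, -24.5), large coupon; round, 38 across, (-23.5, +25.5), vial; round, 44 across, (+21.5, +25.5), large weight.
- objective_center (a point): Black camera objective standing upright, round, 35 mm across at its widest and 50 mm high, about 0.11 kg. Point: its centre, 25 mm above its foot; z up. Starts on the bench's thin grey-blue mat (level with the bench).
- memory_key_center (a point): Black memory key lying flat, 18 (its x) x 54 (its y, lengthwise) x 9 mm, about 12 g; the narrower metal plug is its -y end. Point: its middle, 4 mm above the underside; pinch it there across x. Either end may point either way in its nest. Starts on the bench's thin grey-blue mat (level with the bench).
- large_coupon_center (a point): The LARGER sample coupon: plain pale grey slab, 60 (its x) x 30 (its y) x 10 mm, about 20 g. Point: its centre, 5 mm above its underside. Pinch it across its 30 mm width. Starts on the bench's thin grey-blue mat (level with the bench).
- vial_center (a point): Small glass vial with a black screw cap, standing upright, 22 mm across and 50 mm high, about 18 g. Point: its centre, 25 mm above its foot; z up. Starts on the bench's thin grey-blue mat (level with the bench).
- large_weight_center (a point): The LARGER brass weight: round, 28 mm across and 26 mm high with a small knob on top, straight-sided in its lower half, about 0.14 kg. Point: its axis, 13 mm above its foot; z up. Starts on the bench's thin grey-blue mat (level with the bench).
- small_coupon_center (a point): The SMALLER sample coupon: black slab, 50 (its x) x 25 (its y) x 9 mm. Point: its centre, 4.5 mm up. It belongs to neither kit and stays where it lies. Starts on the bench's thin grey-blue mat (level with the bench).
- small_weight_center (a point): The SMALLER brass weight: 22 mm across and 20 mm high, with a small knob. Point: its axis, 10 mm up. It belongs to neither kit and stays where it stands. Starts on the bench's thin grey-blue mat (level with the bench).
Things that resemble listed ones, but are neither listed nor needed, are in the scene too. Leave any brown look-alike of the part that bears objective_center alone.

How it is judged (in metres and radians):
At the end, for the whole second after the job is handed in: Objective, memory key, larger coupon, vial and larger weight each rest on the floor of their own nest (centre within 11 mm of the nest's centre along the tray's x and y, no more than 3 mm above seated height, tilted less than 0.12 rad), released and still (x of objective_center in the frame of cam_tray between -0.011 and 0.011 m and y of objective_center in the frame of cam_tray between 0.011 and 0.033 m and z of objective_center in the frame of cam_tray below 0.0378 m and angle between each of objective_center, memory_key_center, large_coupon_center, vial_center, large_weight_center's own z axis and vertical below 0.12 rad and linear speed of each of objective, memory_key, large_coupon, vial, large_weight below 0.02 m/s and x of memory_key_center in the frame of cam_tray between -0.011 and 0.011 m and y of memory_key_center in the frame of cam_tray between -0.043 and -0.021 m and z of memory_key_center in the frame of cam_tray below 0.0168 m and x of large_coupon_center in the frame of wet_tray between -0.011 and 0.011 m and y of large_coupon_center in the frame of wet_tray between -0.0355 and -0.0135 m and z of large_coupon_center in the frame of wet_tray below 0.0178 m and x of vial_center in the frame of wet_tray between -0.0345 and -0.0125 m and y of vial_center in the frame of wet_tray between 0.0145 and 0.0365 m and z of vial_center in the frame of wet_tray below 0.0378 m and x of large_weight_center in the frame of wet_tray between 0.0105 and 0.0325 m and y of large_weight_center in the frame of wet_tray between 0.0145 and 0.0365 m and z of large_weight_center in the frame of wet_tray below 0.0258 m); the robot touches nothing.
It fails at once if the small black coupon or the smaller brass weight is moved by more than 25 mm (distance of any of small_coupon_center, small_weight_center from where it was at the start of the episode above 0.025 m).
It fails at once if a kit part falls freely (faster than 0.75 m/s, a drop of about 3 cm) out of the fingers ((linear speed of objective above 0.75 m/s and contact force between objective and the fingers below 0.01 N) or (linear speed of memory_key above 0.75 m/s and contact force between memory_key and the fingers below 0.01 N) or (linear speed of large_coupon above 0.75 m/s and contact force between large_coupon and the fingers below 0.01 N) or (linear speed of vial above 0.75 m/s and contact force between vial and the fingers below 0.01 N) or (linear speed of large_weight above 0.75 m/s and contact force between large_weight and the fingers below 0.01 N)).
It also fails if it takes over 106 s, if anything falls off the work surface, if the arm or the gripper's body presses on something with over 40 N, if the wrist force passes 120 N, or if a joint passes its speed limit or range.

### The arm

A 6-joint arm with a two-finger parallel gripper is mounted at the origin on the work surface; the furniture and walls round the work are solid. World frame = base frame: x ahead of the robot, y to its left, z up, the work surface at z = 0. Lengths are in mm, angles in rad, forces in N, time in s.
With the tool pointing down it reaches from about 350 to 975 mm from the base axis. Payload 7.1 kg.
Tool frame: the origin (TCP) lies at the very end of the fingers, on their centre line; the grasp point (between the pads) lies 19 mm behind it; z points along the fingers, y is the direction in which the jaws open and shut (so a half turn about z gives the same grasp; the last joint's range is limited). The gripper opens to 88 mm and grips with 3 to 60 N. Pads are 20 mm wide; open, the fingers measure 115 mm over their backs; the gripper's body (75 mm by 178 mm) begins 61 mm behind the grasp point.
Start: joints at [-1.135, 0.423, 1.63, -0, 1.089, -0.019], TCP at [274.566, -561.443, 222.675] pointing down, gripper open.
Joint ranges: [-3, 3], [-0.9, 2.11], [0.09, 2.58], [-1.31, 4.45], [0.11, 2.69], [-2.54, 2.54]. Speed limits (rad/s): [2.39, 2.39, 3.01, 3.14, 3.14, 3.14].

### API

Orientations are given as a rotation vector (axis times angle).
In Python, from workcell import monitor, vision, order, find_in, regions_of, place_of gives the robot as it stands. The module is installed in compiled form; this text tells all that it offers.
- The arm moves only by the tool carry_out, never from a script. Its argument "targets" is a list of rows, each a list of 3 entries, a list of its own where there are three numbers: the turn, a rotation vector about the world's x, y, z in degrees, then the shift along the world's x, y, z in mm, then the finger opening in mm, from 0 to 87.8. In form: [[[rx, ry, rz], [x, y, z], hand], ...]. A call has 1 to 10 rows; each row is the pose to reach, as a shift and turn from the pose commanded when the call began; what a row does not reach only later rows make up. A row lasts 1/12 s, in which the tool goes at most 41.7 mm and 7.16 degrees, less where a joint would pass 70% of its speed; a pose out of reach is approached as far as the arm can. A call with a gripper value outside its range is refused whole. The fingers move at their own pace and stop on an object; the grip force is fixed at half the most. Time passes only in rows, so rows that repeat a pose let the fingers close. It gives the time, the measured TCP pose, the force and the opening at its end, in the units of the state.
- monitor.get_obs(): the state, without advancing time (a new reading comes with each control period).
- vision.get_image(name): name is "scene" or "top"; returns the picture (400x640x3 uint8, red, green, blue); there is no depth.
- vision.camera_model(name): a dict with "K" (3x3 intrinsics, pixels), "rvec" (rotation vector, rad) and "tvec" (3), from world to camera coordinates, as OpenCV has them. Camera axes: x right, y down, z forward; pixel columns grow to the right and rows downward; lengths in mm; the calibration is good to about 2 mm. A picture is of the moment at which its call begins. camera_model takes no time and is no camera call.
- order.close_job(): hands the job in, once; it reports no verdict.
Trained networks look in the newest picture that a camera, given by its name, has taken for a name from the list of things; names that differ only in an ending like _2 or _b are one class to them, and where a whole thing is asked for, a point or a joint stands for the part that bears it (a point fixed in the world has none). Each returns a list of dicts, best first, with "confidence" (0 to 1); they miss things now and then, are a little off and sometimes report something else, mostly with a low value. They report only what shows in the picture. A call takes as long as a camera call. They do not tell look-alikes from the thing itself.
- find_in(query, camera): "point" ([x, y, z] in mm, in the coordinates of the camera as it stood for that picture, good to about 4 mm: the middle of the surface that is visible of it).
- regions_of(query, camera): "mask" (400x640 bool, what is visible of it).
- place_of(query, camera): "point" ([x, y, z] in mm, in the coordinates of the camera as it stood for that picture, good to about 4 mm: a listed point, or the origin of a listed thing).
The state is a dict: "t": time; "qpos": joint angles; "qvel": joint speeds; "joint_torque": joint torques, N m; "ee_pos": TCP position; "orientation": TCP orientation; "ft_force": force on the tool from outside, world axes, zero at the start; "moment": the same for the moment, N m; "width": finger opening in mm.
Only numpy, scipy, OpenCV 4.12 (cv2) and the standard library are available. Lean on these libraries where they do the work, as an engineer would, in place of code of your own. Each camera call takes 0.05 s, during which the arm holds its last target.

## Working session

There is one attempt and no reset: what is moved stays moved. The work goes in short steps, Python scripts to look and compute and a tool call to move; the robot and the scene stay as the last step left them, time stands still between calls to the robot, and variables do not carry over. Pictures are saved under pics/ and viewed, and the job is handed in when it is done.

Besides the shell and the picture viewer there is one more tool, called after ">>>" as name([rows], argument=value, ...), one row to a line, values as JSON. carry_out: Moves the arm, as the interface text tells. Its arguments: {"type":"object","properties":{"targets":{"type":"array","items":{"type":"array"}}},"required":["targets"]}

```bash
mkdir -p pics; ls; cat > h.py <<'E'
import numpy as np, cv2
from workcell import monitor, vision, order, find_in, regions_of, place_of
def cam(n):
    m=vision.camera_model(n);R=cv2.Rodrigues(np.array(m["rvec"],float))[0]
    return np.array(m["K"],float),R,np.array(m["tvec"],float).ravel()
def c2w(p,n):
    K,R,t=cam(n);return R.T@(np.array(p)-t)
def w2p(p,n):
    K,R,t=cam(n);q=K@(R@np.array(p,float)+t);return q[:2]/q[2]
def ray(u,v,n,z):
    K,R,t=cam(n);d=R.T@np.linalg.solve(K,[u,v,1.]);c=-R.T@t
    return c+d*(z-c[2])/d[2]
def save(n,f,crop=None,s=1):
    im=vision.get_image(n)[:,:,::-1]
    if crop: im=im[crop[1]:crop[3],crop[0]:crop[2]]
    cv2.imwrite("pics/"+f,cv2.resize(im,None,fx=s,fy=s,interpolation=cv2.INTER_CUBIC));return im
E
python3 - <<'E'
from h import *
np.set_printoptions(precision=1,suppress=True)
o=monitor.get_obs();print(o)
for n in("top","scene"):
    save(n,n+"0.png");K,R,t=cam(n);print(n,K,R,-R.T@t)
for q in "cam_tray wet_tray objective_center memory_key_center large_coupon_center vial_center large_weight_center small_coupon_center small_weight_center".split():
    for n in("top","scene"):
        print(q,n,[(c2w(d["point"],n).round(0),w2p(c2w(d["point"],n),n).round(0),round(d["confidence"],2)) for d in place_of(q,n)[:4]])
E
```

```text
pics
{'t': 0.0, 'qpos': array([-1.1,  0.4,  1.6, -0. ,  1.1, -0. ]), 'qvel': array([ 0., -0.,  0., -0., -0.,  0.]), 'joint_torque': array([ -0. , -54.5, -27.4,   0.1,   0. ,  -0. ]), 'ee_pos': array([ 274.3, -561. ,  221.9]), 'orientation': array([-3.1, -0.7,  0. ]), 'ft_force': array([ 0.4,  0.5, -0.2]), 'moment': array([ 0., -0., -0.]), 'width': 88.10585393269359}
top [[419.7   0.  324.7]
 [  0.  419.7 204.3]
 [  0.    0.    1. ]] [[ 0.  -1.  -0. ]
 [-1.  -0.  -0.1]
 [ 0.1  0.  -1. ]] [ 266.4  250.5 1321.7]
scene [[422.5   0.  317.4]
 [  0.  422.5 198.9]
 [  0.    0.    1. ]] [[-0.9 -0.5 -0. ]
 [-0.4  0.7 -0.6]
 [ 0.3 -0.5 -0.8]] [ 79.2 829.3 868.4]
cam_tray top [(array([ 482., -119.,    0.]), array([450., 199.]), 0.82)]
cam_tray scene [(array([ 483., -118.,    3.]), array([365., 124.]), 0.94)]
wet_tray top [(array([439., 305.,  -2.]), array([316., 209.]), 0.62)]
wet_tray scene []
objective_center top [(array([333., 255.,  28.]), array([331., 243.]), 0.62), (array([548., 281.,  29.]), array([325., 174.]), 0.56), (array([331., 638.,  22.]), array([208., 240.]), 0.54)]
objective_cent
[... 718 characters left out ...]
212.,  24.]), array([311., 189.]), 0.55)]
large_weight_center top [(array([541., 215.,  17.]), array([345., 177.]), 0.55)]
large_weight_center scene [(array([542., 214.,  15.]), array([290., 182.]), 0.64), (array([439., 299.,   2.]), array([306., 222.]), 0.19), (array([550., 277.,  25.]), array([274., 194.]), 0.18)]
small_coupon_center top [(array([411., 156.,   8.]), array([363., 219.]), 0.41), (array([475., 164.,   2.]), array([361., 199.]), 0.35)]
small_coupon_center scene [(array([411., 156.,   9.]), array([343., 189.]), 0.66)]
small_weight_center top [(array([402., 214.,   8.]), array([345., 221.]), 0.4)]
small_weight_center scene [(array([541., 220.,  14.]), array([289., 184.]), 0.61)]
```

```bash
python3 - <<'E'
from h import *
save("top","t1.png",(150,120,500,280),2.2)
save("scene","s1.png",(200,90,460,270),3)
print(monitor.get_obs()['t'])
E
```

```text
1.1
```

View pics/top0.png

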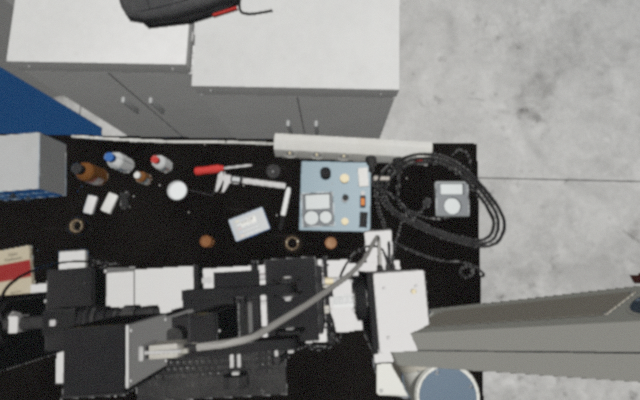

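View pics/scene0.png

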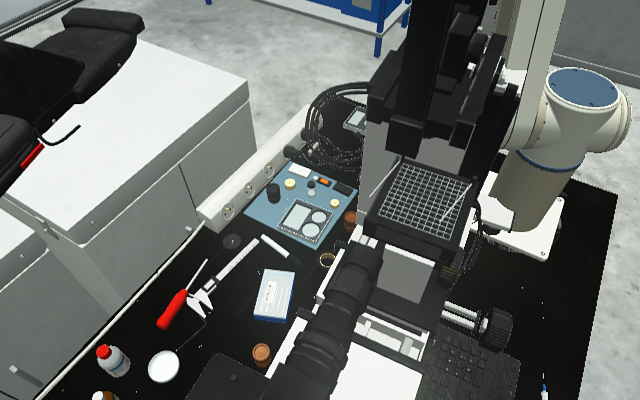

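View pics/t1.png

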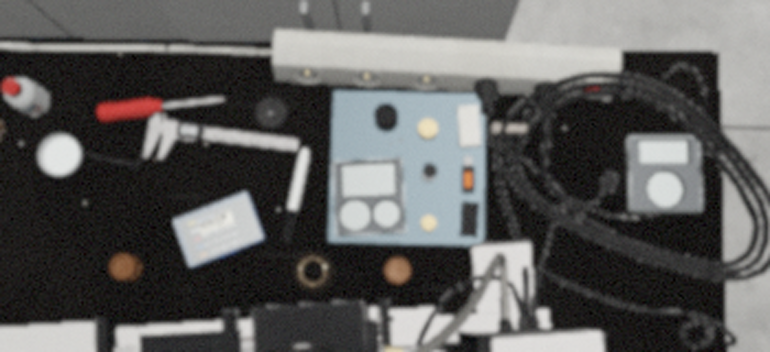

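View pics/s1.png

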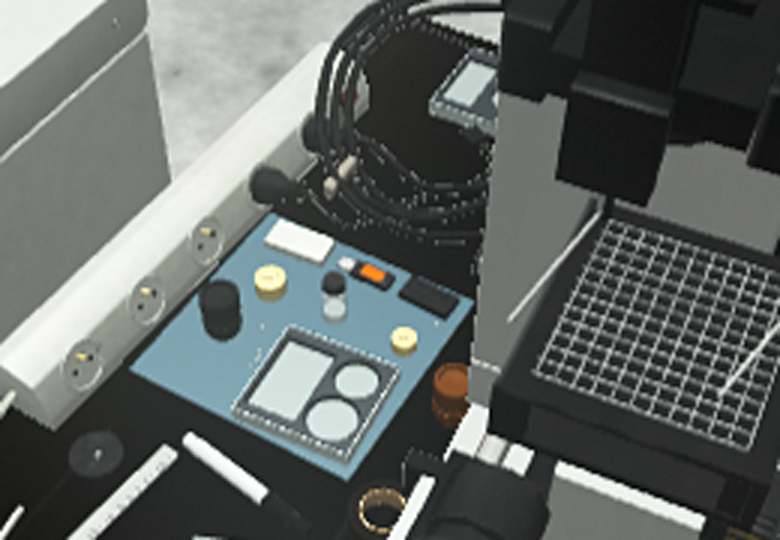

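The mat holds two columns of parts around the wet tray: objective (top px ~325,173), large weight (345,177), large coupon (363,177), vial (345,198), key (362,200). The cam tray is inside the cable coil at top px (452,199). A tall instrument stands between the base and the mat, so I'll measure it before moving.

```bash
python3 - <<'E'
from h import *
save("top","t2.png",(230,220,500,400),2.9)
save("scene","s2.png",(340,0,640,240),2.6)
for p in [(0,0,0),(0,0,200),(200,0,0),(200,0,200),(200,0,400),(200,0,600),(300,0,0),(300,100,0),(300,100,200),(300,100,400),(200,200,0),(200,200,400)]: print(p,w2p(p,"top").round(),w2p(p,"scene").round())
E
```

```text
(0, 0, 0) [413. 356.] [511. 213.]
(0, 0, 200) [428. 373.] [542. 158.]
(200, 0, 0) [413. 288.] [437. 184.]
(200, 0, 200) [428. 293.] [455. 128.]
(200, 0, 400) [449. 299.] [479.  52.]
(200, 0, 600) [481. 308.] [515. -58.]
(300, 0, 0) [413. 256.] [404. 170.]
(300, 100, 0) [381. 255.] [388. 193.]
(300, 100, 200) [389. 253.] [399. 138.]
(300, 100, 400) [402. 251.] [414.  61.]
(200, 200, 0) [348. 286.] [408. 235.]
(200, 200, 400) [355. 296.] [445. 105.]
```

View pics/t2.png

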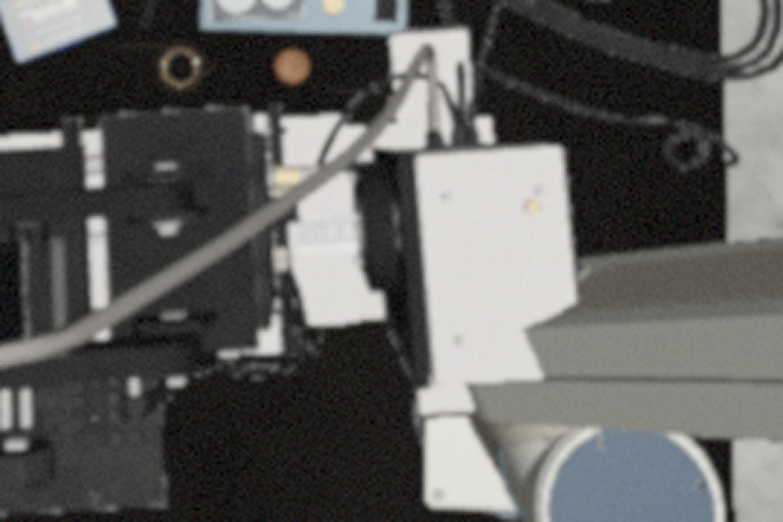

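View pics/s2.png

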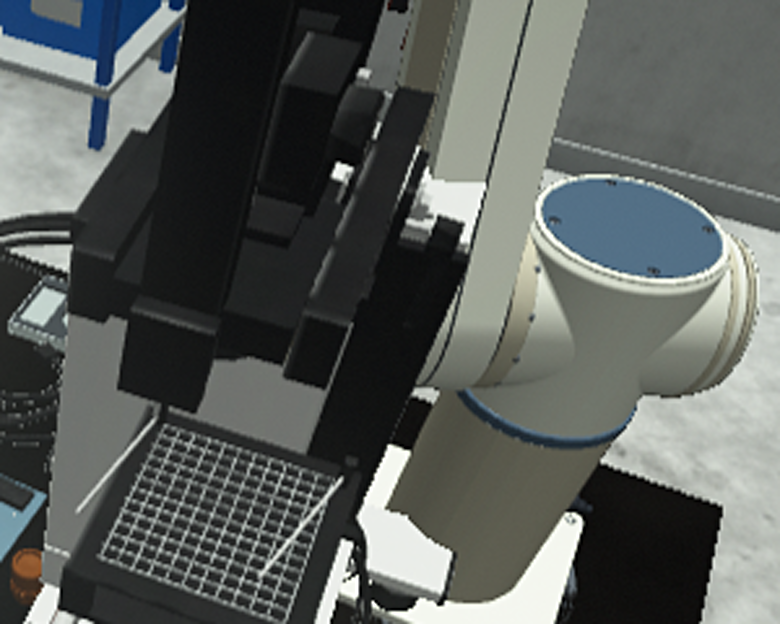

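```bash
python3 - <<'E'
from h import *
np.set_printoptions(precision=0,suppress=True)
for z in (0,30,60): print(z,ray(359,211,"scene",z), ray(357,223,"scene",z))
for z in (0,30): print('scene front col lower',ray(343,219,"scene",z))
for H in (200,300,400,500,600): print(H,ray(373,272,"top",H),ray(424,270,"top",H),ray(373,352,"top",H),ray(428,323,"top",H))
print('stand top', [ (H,ray(364,231,"top",H),ray(391,231,"top",H)) for H in (0,30,100,200,300)])
E
```

```text
0 [340. 195.   0.] [327. 232.   0.]
30 [331. 217.  30.] [318. 252.  30.]
60 [322. 238.  60.] [310. 273.  60.]
scene front col lower [363. 239.   0.]
scene front col lower [354. 259.  30.]
200 [249. 143. 200.] [258.   9. 200.] [ 46. 141. 200.] [123.  -1. 200.]
300 [251. 152. 300.] [259.  30. 300.] [ 66. 150. 300.] [136.  22. 300.]
400 [252. 162. 400.] [259.  52. 400.] [ 86. 160. 400.] [148.  44. 400.]
500 [254. 171. 500.] [260.  73. 500.] [105. 170. 500.] [161.  67. 500.]
600 [255. 181. 600.] [261.  95. 600.] [125. 180. 600.] [174.  89. 600.]
stand top [(0, array([373., 153.,   0.]), array([375.,  68.,   0.])), (30, array([370., 155.,  30.]), array([372.,  72.,  30.])), (100, array([365., 160., 100.]), array([367.,  82., 100.])), (200, array([357., 168., 200.]), array([358.,  96., 200.])), (300, array([349., 175., 300.]), array([350., 109., 300.]))]
```

```bash
python3 - <<'E'
from h import *
for xy in [(373,153,0),(365,160,100),(357,168,200),(349,175,300),(341,182,400)]:
    x,y,H=xy
    print(xy,[ (z,w2p((x,y,z),"scene").round()) for z in range(0,H+1,100)],w2p((*(ray(391,231,"top",H)[:2]),H),"scene").round())
save("scene","s3.png",(330,0,490,240),3)
E
```

```text
(373, 153, 0) [(0, array([355., 196.]))] [369. 175.]
(365, 160, 100) [(0, array([357., 198.])), (100, array([359., 173.]))] [373. 154.]
(357, 168, 200) [(0, array([358., 202.])), (100, array([361., 176.])), (200, array([364., 146.]))] [377. 128.]
(349, 175, 300) [(0, array([359., 205.])), (100, array([362., 179.])), (200, array([366., 149.])), (300, array([370., 115.]))] [383.  98.]
(341, 182, 400) [(0, array([361., 208.])), (100, array([364., 182.])), (200, array([368., 153.])), (300, array([372., 118.])), (400, array([377.,  76.]))] [389.  61.]
```

View pics/s3.png

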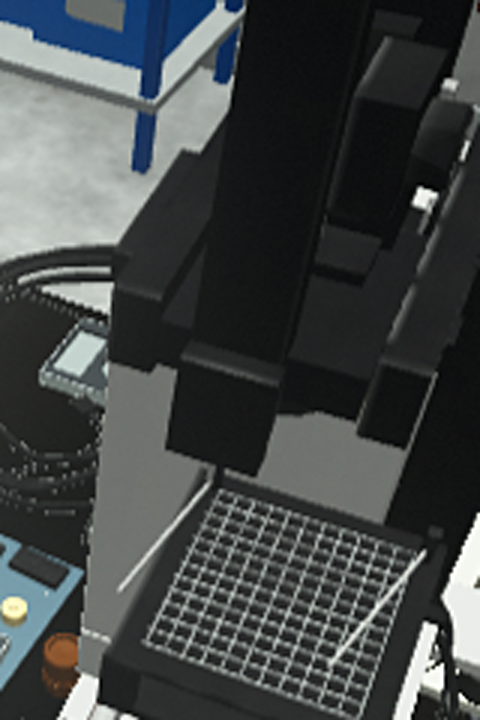

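```bash
python3 - <<'E'
from h import *
np.set_printoptions(precision=0,suppress=True)
for z in range(0,800,100):
    print(z,'br',ray(340+425/2.6,180/2.6,"scene",z),ray(340+400/2.6,240/2.6,"scene",z),'top',ray(230+415/2.9,220+385/2.9,"top",z),ray(230+470/2.9,220+410/2.9,"top",z))
for p in [(254,171,500),(254,171,550),(255,181,600),(255,190,700)]: print(p,w2p(p,"scene").round(),w2p((110,170,p[2]),"scene").round())
E
```

```text
0 br [ 195. -640.    0.] [ 185. -488.    0.] top [  5. 121.   0.] [-18.  63.   0.]
100 br [ 181. -470.  100.] [ 173. -336.  100.] top [ 25. 131. 100.] [  3.  78. 100.]
200 br [ 168. -301.  200.] [ 161. -185.  200.] top [ 45. 140. 200.] [ 25.  92. 200.]
300 br [ 155. -132.  300.] [149. -33. 300.] top [ 64. 150. 300.] [ 46. 106. 300.]
400 br [141.  37. 400.] [136. 119. 400.] top [ 84. 160. 400.] [ 68. 120. 400.]
500 br [128. 206. 500.] [124. 270. 500.] top [104. 170. 500.] [ 89. 134. 500.]
600 br [115. 375. 600.] [112. 422. 600.] top [124. 180. 600.] [111. 148. 600.]
700 br [102. 544. 700.] [100. 574. 700.] top [143. 189. 700.] [132. 163. 700.]
(254, 171, 500) [433.  37.] [522.  61.]
(254, 171, 550) [440.   7.] [534.  31.]
(255, 181, 600) [444. -24.] [549.  -4.]
(255, 190, 700) [ 459. -104.] [584. -89.]
```

```bash
cat > meas.py <<'E'
from h import *
np.set_printoptions(precision=1,suppress=True)
Q="cam_tray wet_tray objective_center memory_key_center large_coupon_center vial_center large_weight_center small_coupon_center small_weight_center".split()
# nominal z of mid & approximate xy
hz=dict(cam_tray=16,wet_tray=16,memory_key_center=8,large_coupon_center=10,small_coupon_center=9)
E
python3 - <<'E'
from meas import *
ims={n:vision.get_image(n) for n in("top","scene")}
for n in ims:
  big=cv2.resize(ims[n][:,:,::-1],None,fx=1,fy=1)
  np.save(n+".npy",ims[n])
  for q in Q:
    for d in regions_of(q,n)[:3]:
      m=d["mask"].astype(np.uint8);v,u=np.nonzero(m)
      c=(u.mean(),v.mean());r=cv2.minAreaRect(np.stack([u,v],1).astype(np.float32))
      z=hz.get(q,15)
      # metric rect
      P=np.array([ray(a,b,n,z)[:2] for a,b in zip(u,v)]).astype(np.float32)
      rr=cv2.minAreaRect(P)
      print(q[:12],n,round(d["confidence"],2),m.sum(),"px",np.round(c,1),"w",ray(*c,n,z)[:2],"rect",np.round(rr[0],0),np.round(rr[1],0),round(rr[2],1))
print(monitor.get_obs()['t'], cv2.Rodrigues(monitor.get_obs()['orientation'])[0])
E
```

```text
cam_tray top 0.97 1157 px [450.9 199.1] w [ 478.2 -116.5] rect [ 479. -117.] [108. 104.] 1.4
wet_tray top 0.79 1088 px [317.1 209.4] w [435.9 301.8] rect [436. 302.] [109. 101.] 4.3
objective_ce top 0.52 92 px [330.2 242.4] w [333.5 258.3] rect [333. 259.] [28. 31.] 1.4
objective_ce top 0.45 138 px [325.2 173. ] w [553.2 279.3] rect [553. 278.] [45. 35.] 1.6
large_coupon top 0.54 200 px [362.9 177.4] w [542.8 159.3] rect [542. 159.] [62. 32.] 0.8
vial_center top 0.56 55 px [344.5 198.2] w [473.6 216.5] rect [473. 216.] [22. 25.] 46.5
vial_center top 0.32 1115 px [317.2 209.4] w [436.  301.6] rect [436. 302.] [110. 101.] 4.5
large_weight top 0.68 112 px [362.5 219.5] w [407.4 159. ] rect [408. 159.] [47. 22.] 0.7
small_weight top 0.61 30 px [343.8 221.3] w [400.3 217.3] rect [400. 218.] [16. 16.] 1.2
cam_tray scene 0.92 471 px [356.2 120.1] w [ 508.  -106.9] rect [ 517. -109.] [ 68. 138.] 27.0
wet_tray scene 0.66 1584 px [305.5 220.9] w [436.1 303.2] rect [438. 301.] [113. 113.] 4.2
objective_ce scene 0.74 390 px [261.7 354.1] w [334.8 630.6] rect [334. 630.] [37. 51.] 59.0
objective_ce scene 0.67 214 px [349.  220.3] w [343.6 245. ] rect [345. 245.] [31. 61.] 23.7
objective_ce scene 0.49 257 px [273.  192.1] w [561.5 266.1] rect [561. 267.] [36. 75.] 38.6
large_coupon scene 0.75 215 px [300.3 170.6] w [544.1 158.7] rect [545. 159.] [64. 39.] 6.2
vial_center scene 0.44 130 px [311.1 188.8] w [480.6 204.5] rect [482. 203.] [21. 60.] 31.3
small_coupon scene 0.43 149 px [343.  188.5] w [410.3 154.9] rect [411. 155.] [27. 51.] 86.4
small_weight scene 0.64 50 px [334.2 203.7] w [402.3 217.2] rect [402. 218.] [16. 27.] 29.4
small_weight scene 0.3 1480 px [305.1 220.7] w [437.7 302.5] rect [439. 300.] [111. 108.] 5.0
2.25 [[ 0.9  0.4 -0. ]
 [ 0.4 -0.9  0. ]
 [-0.  -0.  -1. ]]
```

```bash
python3 - <<'E'
from h import *
np.set_printoptions(precision=0,suppress=True)
for uv in [(384,190),(400,160),(430,153),(465,160),(500,200),(505,235)]:
  print(uv,[ (z,ray(*uv,"top",z)[:2],w2p(ray(*uv,"top",z),"scene")) for z in (0,50,100)])
# strip
for uv in [(275,152),(275,135),(432,142),(432,152)]:
  print('strip',uv,[ (z,ray(*uv,"top",z)[:2],w2p(ray(*uv,"top",z),"scene")) for z in (0,40,80)])
save("scene","s4.png",(190,70,400,240),3.8)
save("top","t4.png",(370,130,520,280),4)
np.set_printoptions(precision=4);R=cv2.Rodrigues(monitor.get_obs()['orientation'])[0];print(R)
E
```

```text
(384, 190) [(0, array([505.,  91.]), array([325., 163.])), (50, array([496.,  97.]), array([326., 153.])), (100, array([487., 103.]), array([328., 142.]))]
(400, 160) [(0, array([605.,  40.]), array([305., 141.])), (50, array([592.,  48.]), array([307., 131.])), (100, array([579.,  56.]), array([308., 121.]))]
(430, 153) [(0, array([630., -56.]), array([314., 120.])), (50, array([616., -45.]), array([316., 111.])), (100, array([602., -33.]), array([318., 101.]))]
(465, 160) [(0, array([ 609., -168.]), array([337., 103.])), (50, array([ 596., -152.]), array([339.,  94.])), (100, array([ 583., -136.]), array([341.,  85.]))]
(500, 200) [(0, array([ 481., -275.]), array([387.,  98.])), (50, array([ 473., -255.]), array([388.,  89.])), (100, array([ 465., -236.]), array([390.,  80.]))]
(505, 235) [(0, array([ 371., -287.]), array([419., 107.])), (50, array([ 367., -267.]), array([421.,  98.])), (100, array([ 363., -247.]), array([422.,  88.]))]
strip (275, 152) [(0, array([623., 444.]), array([213., 233.])), (40, array([612., 439.]), array([215., 224.])), (80, array([601., 433.]), array([216., 214.]))]
strip (275, 135) [(0, array([680., 447.]), array([195., 224.])), (40, array([667., 441.]), array([197., 215.])), (80, array([655., 435.]), array([198., 205.]))]
strip (432, 142) [(0, array([666., -63.]), array([306., 115.])), (40, array([654., -54.]), array([307., 108.])), (80, array([642., -44.]), array([308., 100.]))]
strip (432, 152) [(0, array([633., -63.]), array([314., 119.])), (40, array([622., -53.]), array([316., 111.])), (80, array([611., -44.]), array([317., 104.]))]
[[ 0.8983  0.4393 -0.    ]
 [ 0.4393 -0.8983 -0.    ]
 [-0.     -0.     -1.    ]]
```

View pics/s4.png

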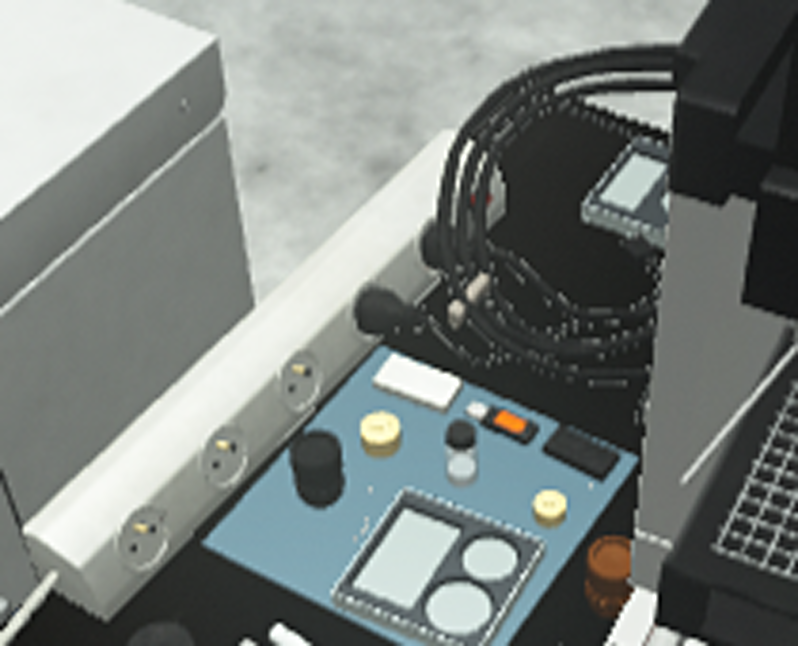

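View pics/t4.png

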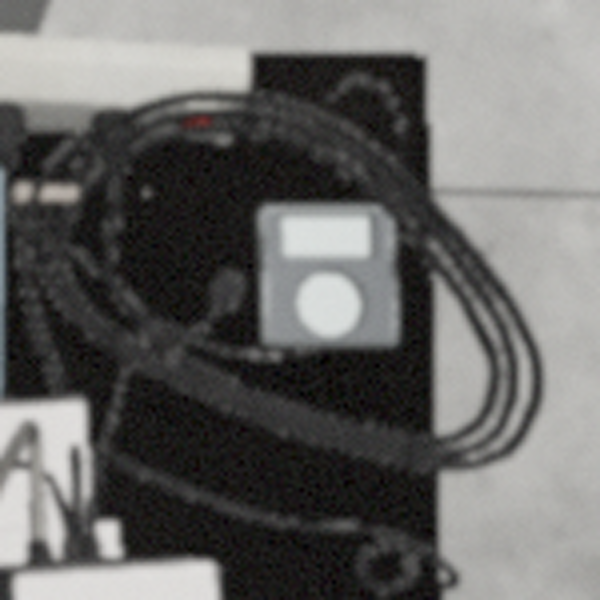

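>>> carry_out([
  [[0,0,-25.3],[180,390,-20],50],
  [[0,0,-25.3],[180,390,-20],50],
  [[0,0,-25.3],[180,390,-20],50],
  [[0,0,-25.3],[180,390,-20],50],
  [[0,0,-25.3],[180,390,-20],50],
  [[0,0,-25.3],[180,390,-20],50],
  [[0,0,-25.3],[180,390,-20],50],
  [[0,0,-25.3],[180,390,-20],50],
  [[0,0,-25.3],[180,390,-20],50],
  [[0,0,-25.3],[180,390,-20],50],
])

```text
t: 3.18
ee_pos: [449.2, -182.5, 203.6]
orientation: [3.141, 0.02, 0.001]
ft_force: [0.3, -0.7, 0.4]
width: 50.3
```

```bash
python3 - <<'E'
from h import *
o=monitor.get_obs();print({k:np.round(o[k],3) for k in o})
save("scene","s5.png");save("top","t5.png")
E
```

```text
{'t': np.float64(3.183), 'qpos': array([-0.41 ,  0.243,  1.95 , -0.   ,  0.948,  1.147]), 'qvel': array([ 1.030e+00,  4.500e-02, -1.000e-03,  2.000e-03, -5.500e-02,
        1.024e+00]), 'joint_torque': array([-6.6140e+00, -4.1768e+01, -2.2761e+01,  3.2000e-02,  2.0500e-01,
       -1.3850e+00]), 'ee_pos': array([ 449.19 , -182.518,  203.59 ]), 'orientation': array([3.141e+00, 2.000e-02, 1.000e-03]), 'ft_force': array([ 0.329, -0.729,  0.359]), 'moment': array([ 0.105, -0.043,  0.002]), 'width': np.float64(50.308)}
```

View pics/t5.png

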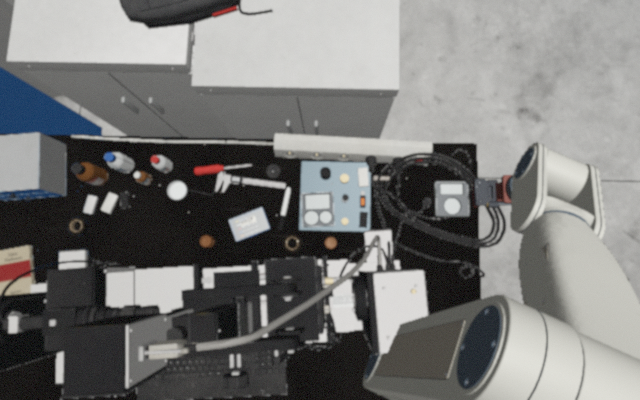

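View pics/s5.png

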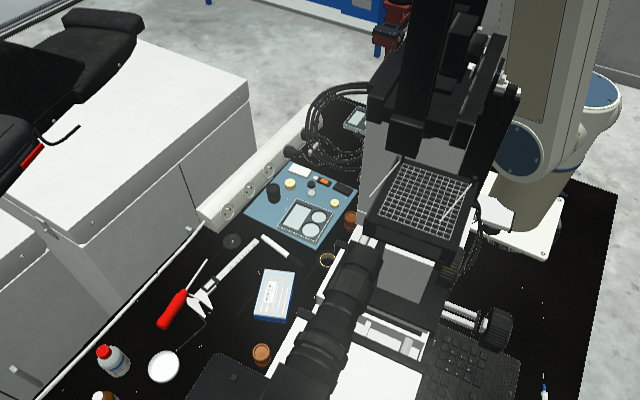

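>>> carry_out([
  [[0,0,0],[40,150,0],50],
  [[0,0,0],[40,150,0],50],
  [[0,0,0],[40,150,0],50],
  [[0,0,0],[40,150,0],50],
  [[0,0,0],[40,150,0],50],
  [[0,0,0],[40,150,0],50],
])

```text
t: 3.78
ee_pos: [488.9, -33.7, 203.4]
orientation: [3.141, 0.025, 0.0]
ft_force: [0.5, 0.3, 0.8]
width: 50.0
```

```bash
python3 - <<'E'
from h import *
o=monitor.get_obs();print({k:np.round(o[k],3) for k in ('t','qpos','ee_pos','orientation')})
E
```

```text
{'t': np.float64(3.783), 'qpos': array([-0.093,  0.252,  1.939, -0.   ,  0.951,  1.462]), 'ee_pos': array([488.858, -33.738, 203.393]), 'orientation': array([3.141, 0.025, 0.   ])}
```

>>> carry_out([
  [[0,0,0],[55,192,-80],50],
  [[0,0,0],[55,192,-80],50],
  [[0,0,0],[55,192,-80],50],
  [[0,0,0],[55,192,-80],50],
  [[0,0,0],[55,192,-80],50],
  [[0,0,0],[55,192,-80],50],
  [[0,0,0],[55,192,-80],50],
])

```text
t: 4.37
ee_pos: [543.7, 157.7, 122.0]
orientation: [3.141, 0.023, -0.003]
ft_force: [0.7, 0.4, 1.1]
width: 50.0
```

```bash
python3 - <<'E'
from h import *
o=monitor.get_obs();print({k:np.round(o[k],3) for k in ('t','qpos','ee_pos','orientation')})
save("scene","s6.png",(190,0,510,240),2.5);save("top","t6.png",(250,120,570,400),2.1)
E
```

```text
{'t': np.float64(4.367), 'qpos': array([ 0.261,  0.475,  1.827, -0.   ,  0.841,  1.818]), 'ee_pos': array([543.675, 157.739, 122.042]), 'orientation': array([ 3.141e+00,  2.300e-02, -3.000e-03])}
```

View pics/t6.png

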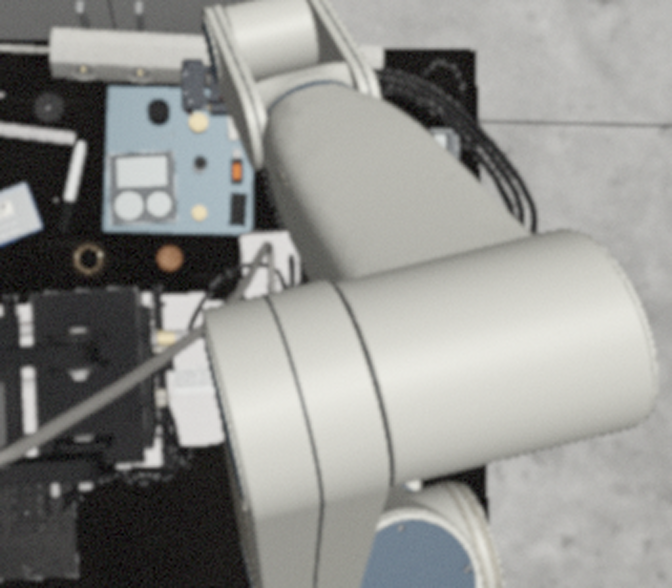

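View pics/s6.png

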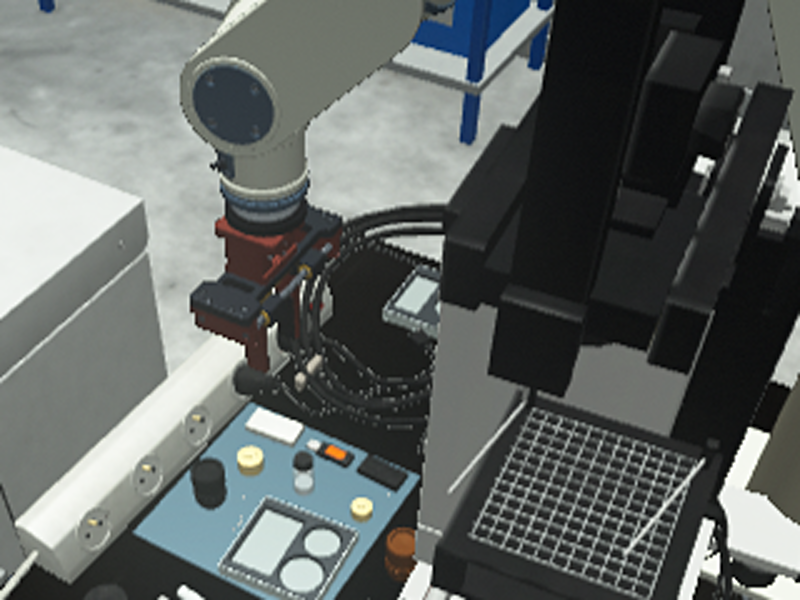

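>>> carry_out([
  [[0,0,0],[0,0,-40],42],
  [[0,0,0],[0,0,-80],42],
  [[0,0,0],[0,0,-100],42],
  [[0,0,0],[0,0,-110],42],
  [[0,0,0],[0,0,-118],42],
  [[0,0,0],[0,0,-118],42],
  [[0,0,0],[0,0,-118],20],
  [[0,0,0],[0,0,-118],20],
  [[0,0,0],[0,0,-118],20],
  [[0,0,0],[0,0,-118],20],
])

```text
t: 5.3
ee_pos: [544.8, 157.8, 6.9]
orientation: [-3.141, -0.021, -0.004]
ft_force: [0.0, -2.1, 6.6]
width: 29.1
```

>>> carry_out([
  [[0,0,0],[0,0,0],20],
  [[0,0,0],[0,0,0],20],
])

```text
t: 5.47
ee_pos: [544.8, 157.8, 6.8]
orientation: [-3.141, -0.021, -0.004]
ft_force: [-0.8, -2.3, 7.4]
width: 29.6
```

```bash
python3 - <<'E'
from h import *
o=monitor.get_obs();print({k:np.round(o[k],3) for k in o})
save("scene","s7.png",(240,100,380,240),4)
E
```

```text
{'t': np.float64(5.467), 'qpos': array([ 2.610e-01,  6.640e-01,  1.856e+00, -1.000e-03,  6.190e-01,
        1.819e+00]), 'qvel': array([-0.   , -0.   , -0.   , -0.002, -0.   ,  0.001]), 'joint_torque': array([ 1.4290e+00, -5.1931e+01, -1.4270e+01,  3.9500e-01, -3.1200e-01,
       -4.8000e-02]), 'ee_pos': array([544.789, 157.766,   6.839]), 'orientation': array([-3.141, -0.021, -0.004]), 'ft_force': array([-0.811, -2.29 ,  7.386]), 'moment': array([-0.461,  0.029, -0.11 ]), 'width': np.float64(29.618)}
```

View pics/s7.png

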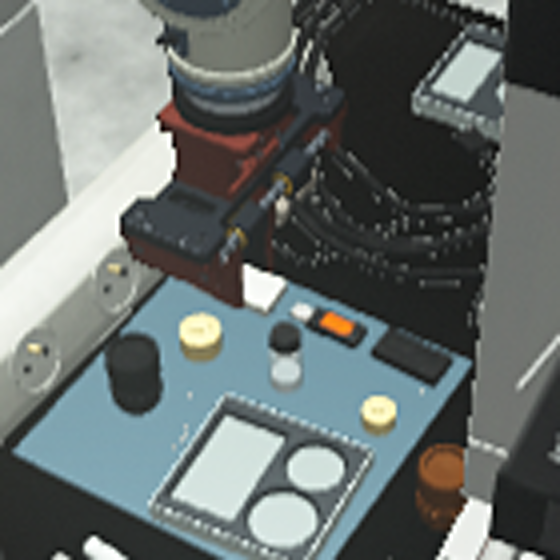

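>>> carry_out([
  [[0,0,0],[0,0,10],20],
  [[0,0,0],[0,0,40],20],
  [[0,0,0],[0,0,70],20],
  [[0,0,0],[0,0,80],20],
])

```text
t: 5.85
ee_pos: [545.6, 158.4, 89.6]
orientation: [-3.14, -0.021, -0.008]
ft_force: [1.1, -0.1, -0.2]
width: 29.5
```

```bash
python3 - <<'E'
from h import *
np.set_printoptions(precision=1,suppress=True)
o=monitor.get_obs();print({k:np.round(o[k],3) for k in ('t','qpos','ee_pos','orientation','ft_force','width')})
im=np.load("top.npy")
for name,(a,b,c,d) in dict(wet=(296,185,338,233),cam=(430,178,472,220)).items():
    big=cv2.resize(im[b:d,a:c],None,fx=6,fy=6,interpolation=cv2.INTER_CUBIC)
    g=cv2.cvtColor(big,cv2.COLOR_RGB2GRAY)
    # pale: bright, low saturation
    hsv=cv2.cvtColor(big,cv2.COLOR_RGB2HSV)
    t,_=cv2.threshold(g,0,255,cv2.THRESH_OTSU)
    m=(g>180).astype(np.uint8); 
    n,l,st,ce=cv2.connectedComponentsWithStats(m)
    for i in range(1,n):
        if st[i,4]<1000: continue
        u,v=(ce[i]+.5)/6-.5+np.array([a,b])
        cnt=np.argwhere(l==i)[:,::-1]
        P=np.array([ray((x+.5)/6-.5+a,(y+.5)/6-.5+b,"top",9.8)[:2] for x,y in cnt[::5]],np.float32)
        r=cv2.minAreaRect(P)
        print(name,st[i,4]/36,(u,v),ray(u,v,"top",9.8)[:2],r)
    print(t)
im=np.load("scene.npy")
a,b,c,d=265,190,340,250
big=cv2.resize(im[b:d,a:c],None,fx=6,fy=6,interpolation=cv2.INTER_CUBIC);g=cv2.cvtColor(big,cv2.COLOR_RGB2GRAY)
m=(g>185).astype(np.uint8);n,l,st,ce=cv2.connectedComponentsWithStats(m)
for i in range(1,n):
    if st[i,4]<1500: continue
    u,v=(ce[i]+.5)/6-.5+np.array([a,b]);print('scene',st[i,4]/36,u,v,ray(u,v,"scene",9.8)[:2])
E
```

```text
{'t': np.float64(5.85), 'qpos': array([0.3, 0.5, 1.8, 0. , 0.8, 1.8]), 'ee_pos': array([545.6, 158.4,  89.6]), 'orientation': array([-3.1, -0. , -0. ]), 'ft_force': array([ 1.1, -0.1, -0.2]), 'width': np.float64(29.501)}
wet 325.69444444444446 (np.float64(317.17307036247337), np.float64(201.39321250888415)) [462.1 302.5] ((462.0159606933594, 302.7702941894531), (45.18620300292969, 75.09404754638672), 3.634145975112915)Traceback (most recent call last):
  File "<stdin>", line 17, in <module>
  File "h.py", line 11, in ray
    K,R,t=cam(n);d=R.T@np.linalg.solve(K,[u,v,1.]);c=-R.T@t
          ~~~^^^
  File "h.py", line 4, in cam
    m=vision.camera_model(n);R=cv2.Rodrigues(np.array(m["rvec"],float))[0]
ValueError: time passes only in moves, steps and waits
```

```bash
python3 - <<'E'
import re
s=open('h.py').read()
s=s.replace('''def cam(n):
    m=vision.camera_model(n)''','''_C={}
def cam(n):
    if n not in _C: _C[n]=_cam(n)
    return _C[n]
def _cam(n):
    m=vision.camera_model(n)''')
open('h.py','w').write(s)
E
cat > nests.py <<'E'
from h import *
np.set_printoptions(precision=1,suppress=True)
o=monitor.get_obs();print({k:np.round(o[k],3) for k in ('t','ee_pos','ft_force','width')})
def go(im,cn,name,box,th,mn):
    a,b,c,d=box
    big=cv2.resize(im[b:d,a:c],None,fx=6,fy=6,interpolation=cv2.INTER_CUBIC)
    g=cv2.cvtColor(big,cv2.COLOR_RGB2GRAY)
    m=(g>th).astype(np.uint8); n,l,st,ce=cv2.connectedComponentsWithStats(m)
    for i in range(1,n):
        if st[i,4]<mn*36: continue
        u,v=(ce[i]+.5)/6-.5+np.array([a,b])
        cnt=np.argwhere(l==i)[:,::-1]
        P=np.array([ray((x+.5)/6-.5+a,(y+.5)/6-.5+b,cn,9.8)[:2] for x,y in cnt[::3]],np.float32)
        r=cv2.minAreaRect(P)
        print(cn,name,round(st[i,4]/36),np.round((u,v),1),ray(u,v,cn,9.8)[:2],"rect",np.round(r[0],1),np.round(r[1],1),round(r[2],1))
T=np.load("top.npy");S=np.load("scene.npy")
go(T,"top","wet",(296,185,338,233),170,60)
go(T,"top","cam",(430,178,472,220),170,60)
go(S,"scene","wet",(265,190,340,250),180,60)
E
python3 nests.py
```

```text
{'t': np.float64(5.85), 'ee_pos': array([545.6, 158.4,  89.6]), 'ft_force': array([ 1.1, -0.1, -0.2]), 'width': np.float64(29.501)}
top wet 463 [325.4 199.5] [468.9 276.8] rect [444.8 294.8] [143.2 113.2] 1.2
top wet 345 [317.2 201.4] [462.2 302.6] rect [462.1 302.7] [46.8 76.7] 3.8
top wet 152 [311.  217.5] [410.3 320.4] rect [410.8 320.5] [42.9 43.4] 46.6
top wet 114 [325.3 216.7] [413.9 275.7] rect [414.2 275.5] [37.2 37.1] 46.3
top cam 240 [450.9 188.7] [ 512.6 -118.6] rect [ 512.9 -118.8] [35.3 70.1] 1.3
top cam 208 [451.6 205.7] [ 458.2 -120. ] rect [ 458.4 -120. ] [51.3 50.3] 44.8
scene wet 379 [296.6 216.7] [465.4 299.7] rect [465.7 298.6] [43.7 73.2] 4.6
scene wet 115 [318.4 216.8] [417.5 271.5] rect [417.4 271.5] [34.9 32.5] 30.9
scene wet 171 [310.3 229.7] [414.1 316.5] rect [414.1 316.3] [40.6 39.9] 80.2
scene wet 100 [272.8 243.4] [470.8 397.9] rect [470.6 398.6] [14.  65.1] 80.6
```

>>> carry_out([
  [[0,0,7],[0,0,0],20],
  [[0,0,14],[-10,15,0],20],
  [[0,0,21],[-18,30,0],20],
  [[0,0,28],[-25,45,0],20],
  [[0,0,35],[-33,60,0],20],
  [[0,0,42],[-41,75,0],20],
  [[0,0,49],[-49,90,0],20],
  [[0,0,56],[-57,105,0],20],
  [[0,0,63],[-65,120,0],20],
  [[0,0,70],[-73,135,0],20],
])

```text
t: 6.68
ee_pos: [469.9, 293.4, 85.6]
orientation: [-2.556, -1.827, -0.0]
ft_force: [0.0, 0.1, -0.2]
width: 29.5
```

>>> carry_out([
  [[0,0,7],[-9,8,0],20],
  [[0,0,14],[-9,8,0],20],
  [[0,0,21],[-9,8,0],20],
  [[0,0,23.2],[-9,8,0],20],
  [[0,0,23.2],[-9,8,0],20],
  [[0,0,23.2],[-9,8,0],20],
])

```text
t: 7.18
ee_pos: [461.5, 300.7, 85.5]
orientation: [-2.145, -2.295, -0.0]
ft_force: [0.3, -0.2, -0.7]
width: 29.6
```

```bash
cat > st.py <<'E'
from h import *
import sys
np.set_printoptions(precision=2,suppress=True)
o=monitor.get_obs();R=cv2.Rodrigues(o['orientation'])[0]
print('t',o['t'],'p',o['ee_pos'],'yaw',np.degrees(np.arctan2(R[1,1],R[0,1])).round(2),'z',R[:,2],'F',o['ft_force'],'w',round(o['width'],1),'q',o['qpos'])
E
python3 st.py; python3 - <<'E'
from h import *
save("scene","s8.png",(240,130,380,250),5);
E
```

```text
t 7.1833 p [461.48 300.73  85.54] yaw 3.88 z [ 0.  0. -1.] F [ 0.29 -0.22 -0.7 ] w 29.6 q [0.56 0.51 1.88 0.   0.75 0.49]
```

View pics/s8.png

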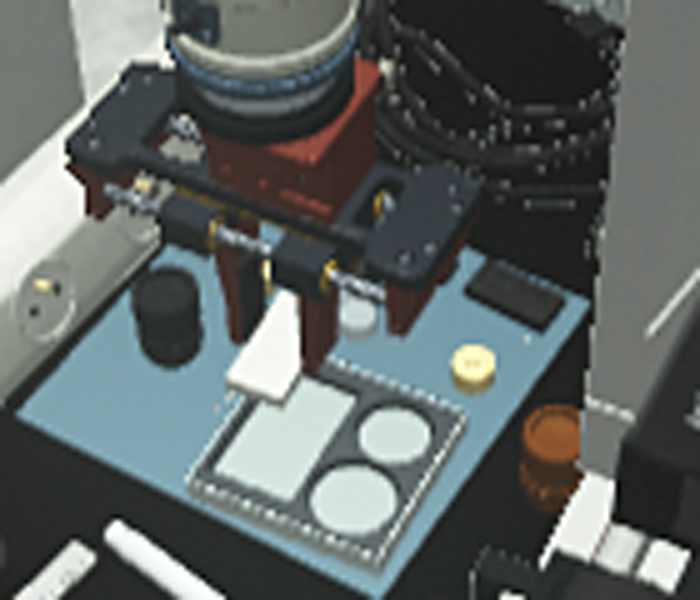

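>>> carry_out([
  [[0,0,0],[1.5,1,-30],20],
  [[0,0,0],[1.5,1,-50],20],
  [[0,0,0],[1.5,1,-60],20],
  [[0,0,0],[1.5,1,-63],20],
  [[0,0,0],[1.5,1,-65],20],
  [[0,0,0],[1.5,1,-66],20],
  [[0,0,0],[1.5,1,-66],20],
])

```text
t: 7.82
ee_pos: [463.6, 301.9, 20.0]
orientation: [2.144, 2.296, 0.002]
ft_force: [-0.2, -0.2, -0.5]
width: 29.1
```

```bash
python3 st.py; python3 - <<'E'
from h import *
save("scene","s9.png",(260,170,360,250),7);
E
```

```text
t 7.8167 p [463.63 301.94  20.03] yaw 3.94 z [ 0.  0. -1.] F [-0.2  -0.23 -0.51] w 29.1 q [0.56 0.63 1.89 0.   0.63 0.49]
```

View pics/s9.png

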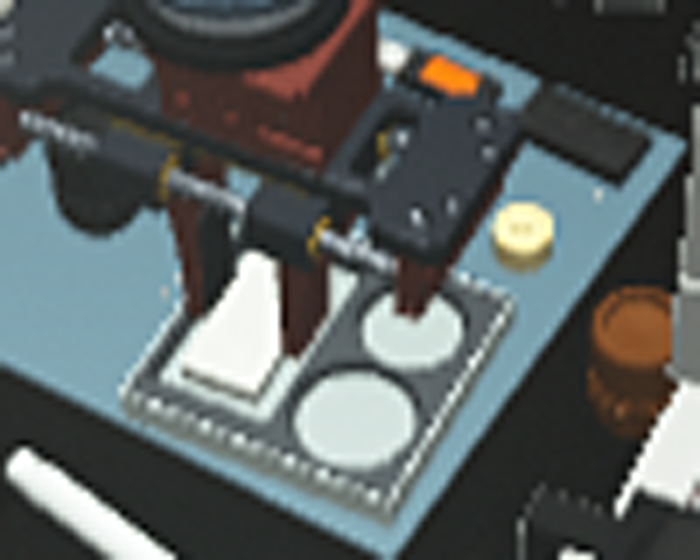

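>>> carry_out([
  [[0,0,0],[0,0,-1],20],
  [[0,0,0],[0,0,-2],20],
  [[0,0,0],[0,0,-2.5],20],
  [[0,0,0],[0,0,-2.5],20],
])

```text
t: 8.2
ee_pos: [463.2, 301.7, 17.0]
orientation: [2.143, 2.297, 0.0]
ft_force: [-0.9, -0.5, -0.5]
width: 29.4
```

```bash
python3 st.py
```

```text
t 8.2 p [463.15 301.65  16.96] yaw 3.96 z [ 0.  0. -1.] F [-0.93 -0.53 -0.52] w 29.4 q [ 0.56  0.63  1.89 -0.    0.62  0.49]
```

>>> carry_out([
  [[0,0,0],[0,0,0],40],
  [[0,0,0],[0,0,0],40],
  [[0,0,0],[0,0,0],40],
  [[0,0,0],[0,0,0],40],
  [[0,0,0],[0,0,20],40],
  [[0,0,0],[0,0,60],40],
  [[0,0,0],[0,0,80],40],
])

```text
t: 8.78
ee_pos: [463.8, 302.1, 99.2]
orientation: [2.143, 2.297, 0.002]
ft_force: [1.5, 1.5, 1.1]
width: 39.7
```

```bash
python3 st.py;python3 - <<'E'
from h import *
save("scene","s10.png",(250,130,370,250),5);save("top","t10.png",(280,140,400,260),5)
E
```

```text
t 8.7833 p [463.81 302.07  99.21] yaw 3.96 z [ 0.  0. -1.] F [1.55 1.52 1.07] w 39.7 q [0.56 0.49 1.87 0.   0.78 0.49]
```

View pics/s10.png

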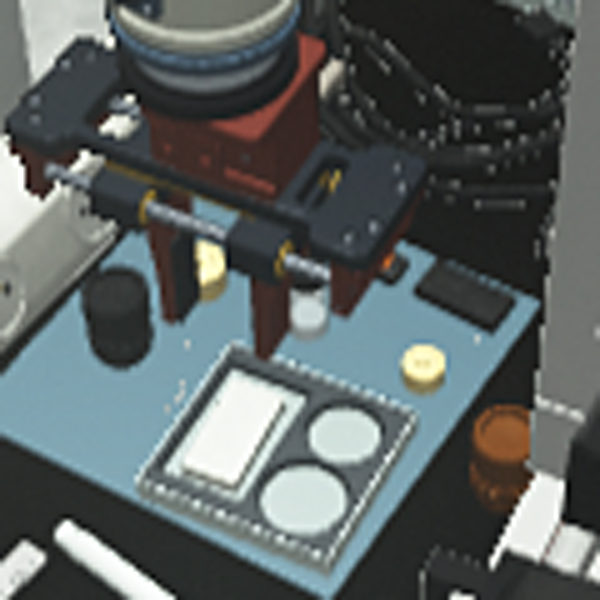

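View pics/t10.png

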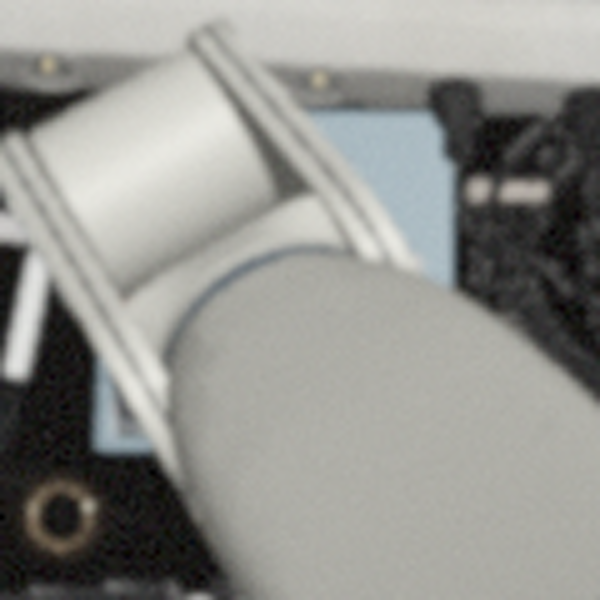

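>>> carry_out([
  [[0,0,0],[5,-40,0],40],
  [[0,0,0],[10.5,-80,0],40],
  [[0,0,0],[10.5,-88,0],40],
  [[0,0,0],[10.5,-88,0],40],
  [[0,0,0],[10.5,-88,-10],40],
])

```text
t: 9.3
ee_pos: [474.7, 213.9, 87.3]
orientation: [2.145, 2.294, 0.004]
ft_force: [0.1, 0.6, 0.1]
width: 39.9
```

```bash
python3 st.py;python3 - <<'E'
from h import *
save("scene","s11.png",(250,120,370,240),5)
E
```

```text
t 9.3 p [474.66 213.92  87.35] yaw 3.86 z [ 0.  0. -1.] F [0.07 0.6  0.08] w 39.9 q [0.4  0.48 1.95 0.   0.72 0.33]
```

View pics/s11.png

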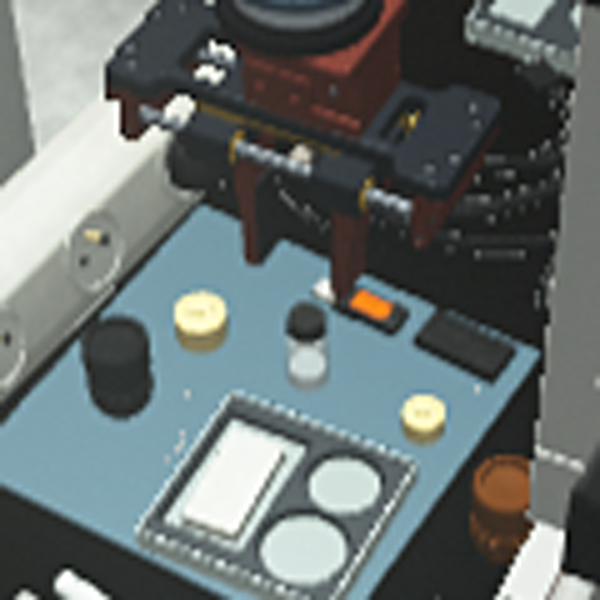

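>>> carry_out([
  [[0,0,0],[0,0,-30],40],
  [[0,0,0],[0,0,-60],40],
  [[0,0,0],[0,0,-72],40],
  [[0,0,0],[0,0,-72],40],
  [[0,0,0],[0,0,-72],16],
  [[0,0,0],[0,0,-72],16],
  [[0,0,0],[0,0,-72],16],
  [[0,0,0],[0,0,-72],16],
  [[0,0,0],[0,0,-72],16],
])

```text
t: 10.1
ee_pos: [474.5, 214.1, 16.0]
orientation: [2.143, 2.296, 0.003]
ft_force: [-0.0, 1.4, 4.6]
width: 21.3
```

```bash
python3 st.py;python3 - <<'E'
from h import *
save("scene","s12.png",(260,140,350,230),6)
E
```

```text
t 10.1 p [474.48 214.1   16.01] yaw 3.95 z [ 0.  0. -1.] F [-0.02  1.39  4.6 ] w 21.3 q [0.4  0.61 1.96 0.   0.57 0.33]
```

View pics/s12.png

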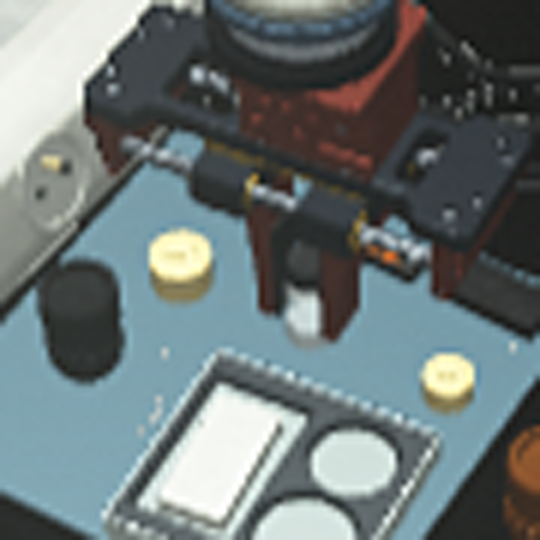

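>>> carry_out([
  [[0,0,0],[0,0,20],16],
  [[0,0,7],[0,0,50],16],
  [[0,0,14],[-10,10,60],16],
  [[0,0,21],[-20,20,60],16],
  [[0,0,28],[-30,31,60],16],
  [[0,0,35],[-40,42,60],16],
  [[0,0,42],[-50,52,60],16],
  [[0,0,45],[-59,61,60],16],
  [[0,0,45],[-59,61,60],16],
  [[0,0,45],[-59,61,40],16],
])

```text
t: 10.98
ee_pos: [416.6, 276.2, 57.4]
orientation: [1.101, 2.938, 0.008]
ft_force: [1.2, 0.3, 0.2]
width: 21.5
```

```bash
python3 st.py;python3 - <<'E'
from h import *
save("scene","s13.png",(250,140,350,240),6)
E
```

```text
t 10.9833 p [416.59 276.22  57.45] yaw 48.93 z [ 0.01  0.   -1.  ] F [1.2  0.33 0.17] w 21.5 q [ 0.56  0.51  2.   -0.    0.63 -0.29]
```

View pics/s13.png

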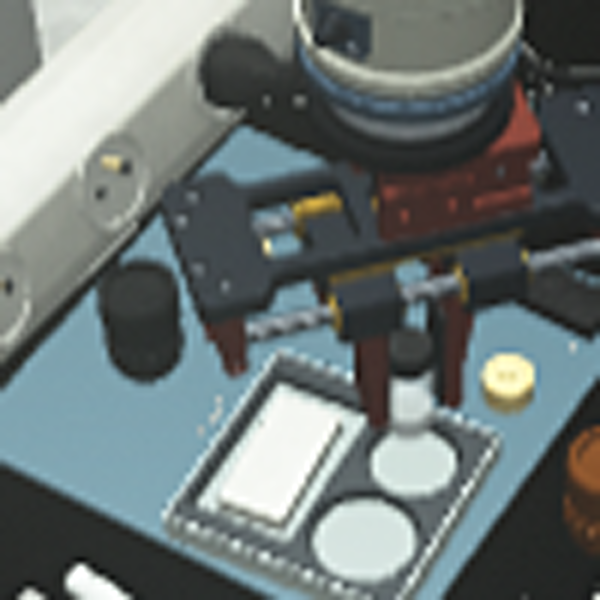

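>>> carry_out([
  [[0,0,0],[-1,-1,-15],16],
  [[0,0,0],[-1,-1,-23],16],
  [[0,0,0],[-1,-1,-26],16],
  [[0,0,0],[-1,-1,-28],16],
  [[0,0,0],[-1,-1,-29],16],
  [[0,0,0],[-1,-1,-29],16],
])

```text
t: 11.53
ee_pos: [413.9, 273.6, 26.1]
orientation: [1.102, 2.942, 0.0]
ft_force: [0.2, -0.3, 0.2]
width: 21.3
```

```bash
python3 st.py
```

```text
t 11.5333 p [413.93 273.65  26.09] yaw 48.93 z [ 0.  0. -1.] F [ 0.2  -0.26  0.24] w 21.3 q [ 0.56  0.57  2.01 -0.    0.56 -0.29]
```

Not touching yet, so I'll go a bit lower in small steps.

>>> carry_out([
  [[0,0,0],[1,1,-1],16],
  [[0,0,0],[1,1,-1.5],16],
  [[0,0,0],[1,1,-1.5],16],
])

```text
t: 11.78
ee_pos: [414.3, 274.1, 25.7]
orientation: [-1.101, -2.942, 0.002]
ft_force: [-4.1, -5.6, 17.5]
width: 21.5
```

```bash
python3 st.py;python3 - <<'E'
from h import *
save("scene","s14.png",(280,180,350,240),8)
E
```

```text
t 11.7833 p [414.29 274.12  25.71] yaw 48.96 z [-0. -0. -1.] F [-4.13 -5.65 17.45] w 21.5 q [ 0.56  0.57  2.01 -0.    0.56 -0.29]
```

View pics/s14.png

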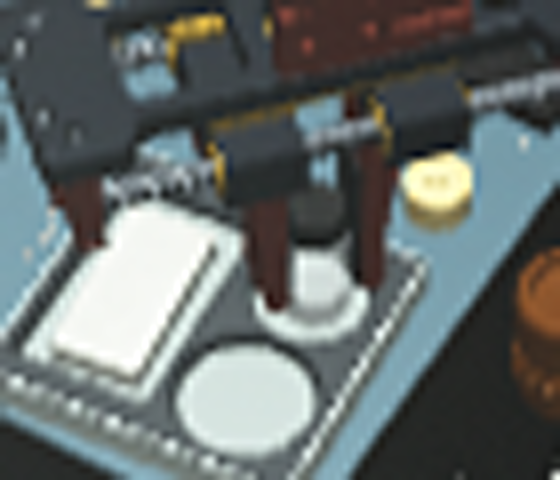

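>>> carry_out([
  [[0,0,0],[0,0,1],16],
  [[0,0,0],[0,0,1],38],
  [[0,0,0],[0,0,1],38],
  [[0,0,0],[0,0,1],38],
  [[0,0,0],[0,0,1],38],
  [[0,0,0],[0,0,20],38],
  [[0,0,0],[0,0,55],38],
  [[0,0,0],[0,0,75],38],
  [[0,0,0],[0,0,75],38],
])

```text
t: 12.58
ee_pos: [416.8, 276.1, 102.7]
orientation: [1.1, 2.939, 0.008]
ft_force: [1.3, 1.1, 0.7]
width: 38.0
```

```bash
python3 st.py;python3 - <<'E'
from h import *
save("scene","s15.png",(250,140,350,240),6)
E
```

```text
t 12.5833 p [416.79 276.07 102.74] yaw 48.96 z [ 0.01  0.   -1.  ] F [1.32 1.08 0.71] w 38.0 q [ 0.56  0.43  1.99  0.    0.72 -0.29]
```

View pics/s15.png

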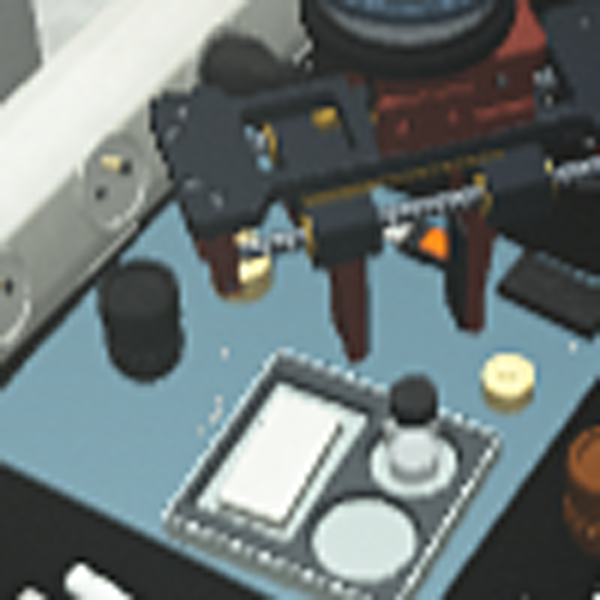

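```bash
python3 - <<'E'
from h import *
np.set_printoptions(precision=1,suppress=True)
for n,f in(("top","top.npy"),("scene","scene.npy")):
    im=cv2.resize(np.load(f),None,fx=4,fy=4,interpolation=cv2.INTER_CUBIC)
    h=cv2.cvtColor(im,cv2.COLOR_RGB2HSV)
    for name,p in dict(lw=(541,215,13),sw=(402,214,10)).items():
        u,v=w2p(p,n);m=np.zeros(im.shape[:2],np.uint8)
        y0,x0=int(v*4)-32,int(u*4)-32
        s=h[y0:y0+64,x0:x0+64];mm=((s[...,0]>14)&(s[...,0]<40)&(s[...,1]>50)&(s[...,2]>90))
        yy,xx=np.nonzero(mm);cx,cy=(xx.mean()+x0+.5)/4-.5,(yy.mean()+y0+.5)/4-.5
        print(n,name,mm.sum()/16,cx,cy,[ray(cx,cy,n,z)[:2] for z in (13,20)])
E
```

```text
top lw 3.6875 344.11652542372883 180.54449152542372 [array([530.5, 218.8]), array([529.1, 219. ])]
top sw 0.625 344.9 222.15 [array([398. , 213.8]), array([397.3, 214. ])]
scene lw 75.5 289.7288907284768 184.25600165562915 [array([539.8, 218.6]), array([536. , 223.6])]
scene sw 55.75 334.36631165919283 203.47477578475338 [array([402.9, 214.9]), array([400.2, 219.9])]
```

```bash
python3 - <<'E'
from h import *
np.set_printoptions(precision=1,suppress=True)
im=np.load("top.npy");print(im[174:182,340:351].astype(int).tolist()[3])
b=im.astype(float);d=b[...,0]-b[...,2] # R-B
for name,p in dict(lw=(541,215,13),sw=(402,214,10)).items():
    u,v=w2p(p,"top").round().astype(int)
    s=d[v-8:v+9,u-8:u+9];bg=np.median(s);w=np.clip(s-bg-10,0,None)
    yy,xx=np.mgrid[v-8:v+9,u-8:u+9];cx,cy=(w*xx).sum()/w.sum(),(w*yy).sum()/w.sum()
    print(name,u,v,cx,cy,[ray(cx,cy,"top",z)[:2] for z in (13,20)])
E
```

```text
[[213, 208, 186], [229, 219, 188], [234, 222, 189], [233, 222, 189], [235, 224, 192], [236, 224, 192], [235, 223, 191], [231, 222, 191], [217, 211, 192], [193, 199, 194], [174, 188, 192]]
lw 345 177 343.994976276863 177.98381244766955 [array([538.8, 219.3]), array([537.3, 219.5])]
sw 345 221 344.3908256880734 220.95642201834863 [array([401.7, 215.4]), array([401. , 215.6])]
```

>>> carry_out([
  [[0,0,-7],[14,-6,0],44],
  [[0,0,-14],[28,-12,0],44],
  [[0,0,-21],[42,-19,0],44],
  [[0,0,-28],[56,-25,0],44],
  [[0,0,-35],[70,-32,0],44],
  [[0,0,-42],[84,-38,0],44],
  [[0,0,-49],[98,-45,0],44],
  [[0,0,-56],[110,-51,0],44],
  [[0,0,-63],[124,-57,0],44],
  [[0,0,-70],[124,-57,-10],44],
])

```text
t: 13.47
ee_pos: [541.5, 217.1, 89.1]
orientation: [2.595, 1.768, 0.004]
ft_force: [-0.5, 0.8, -0.2]
width: 44.2
```

>>> carry_out([
  [[0,0,-7],[0,0,-10],44],
  [[0,0,-14],[0,0,-20],44],
  [[0,0,-20],[0,0,-30],44],
  [[0,0,-20],[0,0,-30],44],
])

```text
t: 13.8
ee_pos: [536.4, 216.7, 55.9]
orientation: [-2.861, -1.296, 0.009]
ft_force: [-1.2, -0.5, -0.5]
width: 44.3
```

```bash
python3 st.py;python3 - <<'E'
from h import *
save("scene","s16.png",(250,110,350,210),6)
E
```

```text
t 13.8 p [536.41 216.73  55.9 ] yaw -41.26 z [-0.01 -0.   -1.  ] F [-1.15 -0.53 -0.53] w 44.3 q [ 0.36  0.59  1.82 -0.    0.73  1.08]
```

View pics/s16.png

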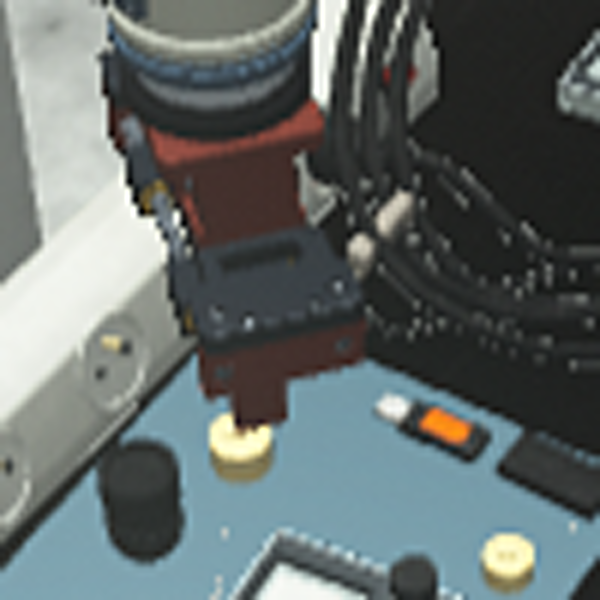

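>>> carry_out([
  [[0,0,0],[1,1,0],44],
  [[0,0,0],[1,1,-20],44],
  [[0,0,0],[1,1,-40],44],
  [[0,0,0],[1,1,-48],44],
  [[0,0,0],[1,1,-51],44],
  [[0,0,0],[1,1,-51],44],
])

```text
t: 14.35
ee_pos: [539.4, 218.6, 8.0]
orientation: [-2.858, -1.303, 0.001]
ft_force: [1.2, -0.5, 0.2]
width: 43.8
```

```bash
python3 st.py;python3 - <<'E'
from h import *
save("scene","s17.png",(260,130,340,210),7)
E
```

```text
t 14.35 p [539.38 218.62   8.05] yaw -40.98 z [-0. -0. -1.] F [ 1.23 -0.52  0.2 ] w 43.8 q [0.36 0.68 1.82 0.   0.65 1.08]
```

View pics/s17.png

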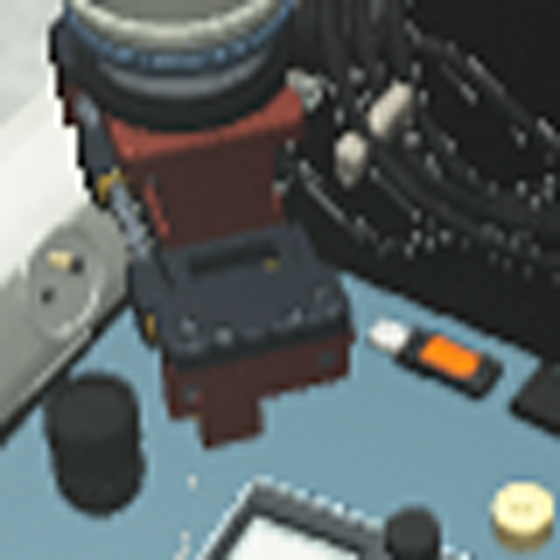

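>>> carry_out([
  [[0,0,0],[0,0,0],22],
  [[0,0,0],[0,0,0],22],
  [[0,0,0],[0,0,0],22],
  [[0,0,0],[0,0,0],22],
  [[0,0,0],[0,0,0],22],
  [[0,0,0],[0,0,10],22],
  [[0,0,0],[0,0,20],22],
  [[0,0,0],[0,0,20],22],
])

```text
t: 15.07
ee_pos: [540.6, 219.1, 30.4]
orientation: [2.859, 1.302, 0.004]
ft_force: [1.8, 1.0, -1.0]
width: 27.1
```

```bash
python3 st.py;python3 - <<'E'
from h import *
save("scene","s18.png",(260,130,340,210),7)
E
```

```text
t 15.0667 p [540.63 219.08  30.37] yaw -41.04 z [ 0.  0. -1.] F [ 1.85  0.95 -1.01] w 27.1 q [0.36 0.64 1.82 0.   0.68 1.08]
```

View pics/s18.png

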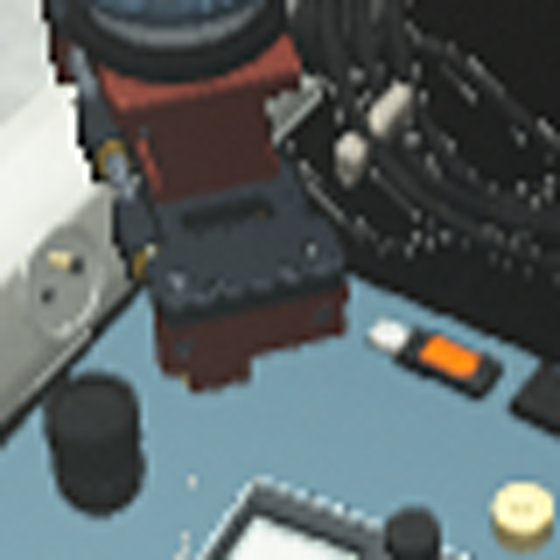

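>>> carry_out([
  [[0,0,0],[0,0,35],22],
  [[0,0,0],[-10,8,60],22],
  [[0,0,0],[-35,28,65],22],
  [[0,0,0],[-60,47,65],22],
  [[0,0,0],[-85,67,65],22],
  [[0,0,0],[-110,87,65],22],
  [[0,0,0],[-128,101,60],22],
  [[0,0,0],[-128,101,45],22],
  [[0,0,0],[-128,101,30],22],
  [[0,0,0],[-128,101,30],22],
])

```text
t: 15.95
ee_pos: [409.6, 319.0, 56.4]
orientation: [2.858, 1.303, -0.006]
ft_force: [-0.6, -0.1, -1.0]
width: 26.3
```

```bash
python3 st.py;python3 - <<'E'
from h import *
save("scene","s19.png",(260,160,360,250),7)
E
```

```text
t 15.95 p [409.65 319.01  56.37] yaw -40.97 z [-0. -0. -1.] F [-0.59 -0.09 -0.96] w 26.3 q [0.64 0.53 1.95 0.   0.66 1.35]
```

View pics/s19.png

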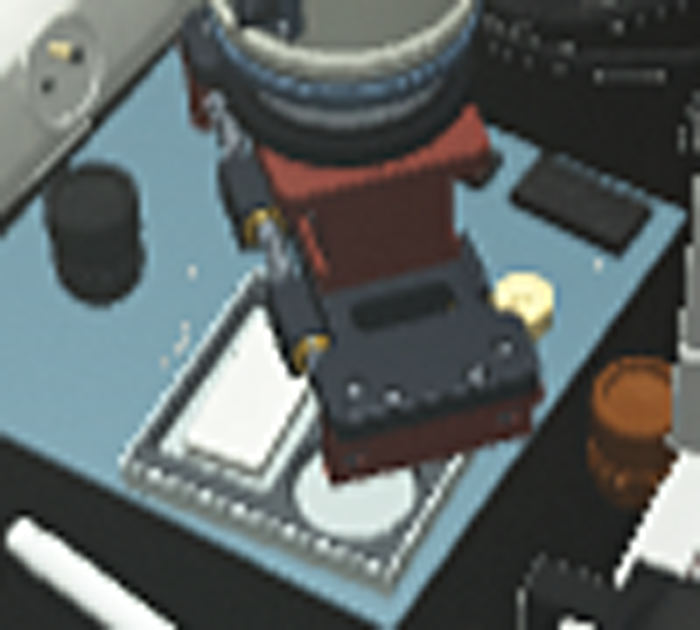

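>>> carry_out([
  [[0,0,0],[0.5,0,-15],22],
  [[0,0,0],[0.5,0,-28],22],
  [[0,0,0],[0.5,0,-34],22],
  [[0,0,0],[0.5,0,-36],22],
  [[0,0,0],[0.5,0,-36],22],
])

```text
t: 16.42
ee_pos: [412.3, 319.5, 22.4]
orientation: [2.859, 1.301, -0.001]
ft_force: [-0.0, -0.8, -1.4]
width: 26.5
```

```bash
python3 st.py;python3 - <<'E'
from h import *
save("scene","s20.png",(270,170,350,250),7)
E
```

```text
t 16.4167 p [412.27 319.47  22.43] yaw -41.07 z [-0. -0. -1.] F [-0.01 -0.78 -1.41] w 26.5 q [ 0.64  0.6   1.96 -0.    0.59  1.35]
```

View pics/s20.png

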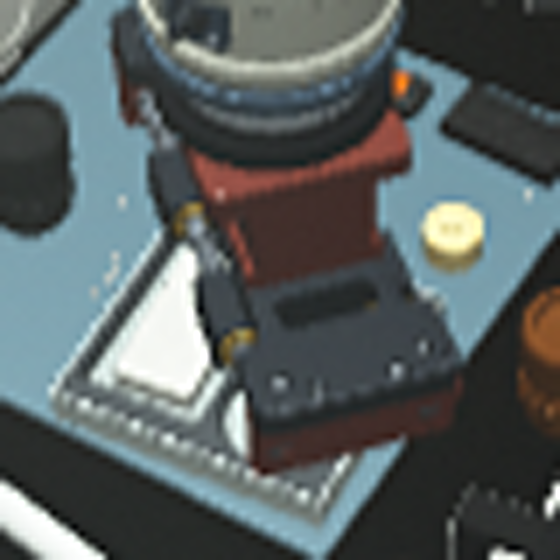

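>>> carry_out([
  [[0,0,0],[0,0,-1.5],22],
  [[0,0,0],[0,0,-2.5],22],
  [[0,0,0],[0,0,-3],22],
  [[0,0,0],[0,0,-3],22],
])

```text
t: 16.8
ee_pos: [412.2, 319.7, 19.5]
orientation: [-2.859, -1.302, -0.001]
ft_force: [-0.2, 0.1, -1.7]
width: 27.0
```

```bash
python3 st.py
```

```text
t 16.8 p [412.24 319.75  19.54] yaw -41.04 z [ 0.  0. -1.] F [-0.17  0.07 -1.67] w 27.0 q [0.64 0.6  1.96 0.   0.58 1.35]
```

>>> carry_out([
  [[0,0,0],[0,0,-1],22],
  [[0,0,0],[0,0,-2],22],
  [[0,0,0],[0,0,-2],22],
])

```text
t: 17.05
ee_pos: [412.3, 319.9, 18.9]
orientation: [-2.859, -1.302, -0.001]
ft_force: [-4.0, -2.8, 18.3]
width: 26.9
```

```bash
python3 st.py
```

```text
t 17.05 p [412.33 319.85  18.9 ] yaw -41.04 z [ 0.  0. -1.] F [-4.01 -2.82 18.26] w 26.9 q [0.64 0.6  1.96 0.   0.58 1.35]
```

>>> carry_out([
  [[0,0,0],[0,0,1.5],22],
  [[0,0,0],[0,0,1.5],41],
  [[0,0,0],[0,0,1.5],41],
  [[0,0,0],[0,0,1.5],41],
  [[0,0,0],[0,0,1.5],41],
  [[0,0,0],[0,0,20],41],
  [[0,0,0],[0,0,55],41],
  [[0,0,0],[0,0,85],41],
  [[0,0,0],[0,0,85],41],
])

```text
t: 17.8
ee_pos: [414.8, 321.6, 106.9]
orientation: [-2.858, -1.301, -0.012]
ft_force: [0.5, 0.4, 0.8]
width: 40.9
```

```bash
python3 st.py;python3 - <<'E'
from h import *
save("scene","s21.png",(250,140,350,240),6)
E
```

```text
t 17.8 p [414.75 321.6  106.92] yaw -41.04 z [ 0.01  0.   -1.  ] F [0.47 0.4  0.83] w 40.9 q [ 0.64  0.45  1.93 -0.    0.76  1.35]
```

View pics/s21.png

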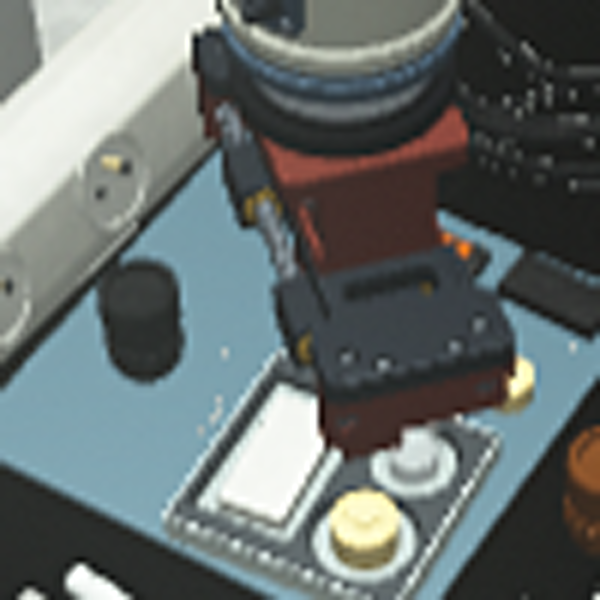

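>>> carry_out([
  [[0,0,-7],[20,-6,0],56],
  [[0,0,-14],[40,-12,0],56],
  [[0,0,-21],[60,-18,0],56],
  [[0,0,-28],[80,-24,0],56],
  [[0,0,-35],[100,-30,0],56],
  [[0,0,-42],[120,-36,0],56],
  [[0,0,-49],[138,-41,0],56],
  [[0,0,-49],[138,-41,0],56],
  [[0,0,-49],[138,-41,-20],56],
  [[0,0,-49],[138,-41,-20],56],
])

```text
t: 18.68
ee_pos: [547.4, 277.4, 78.6]
orientation: [3.139, 0.002, -0.009]
ft_force: [-0.9, 0.1, -0.6]
width: 56.2
```

```bash
python3 st.py;python3 - <<'E'
from h import *
save("scene","s22.png",(220,100,340,220),5)
E
```

```text
t 18.6833 p [547.37 277.42  78.62] yaw -89.92 z [-0.01 -0.   -1.  ] F [-0.85  0.1  -0.61] w 56.2 q [0.45 0.6  1.73 0.   0.82 2.02]
```

View pics/s22.png

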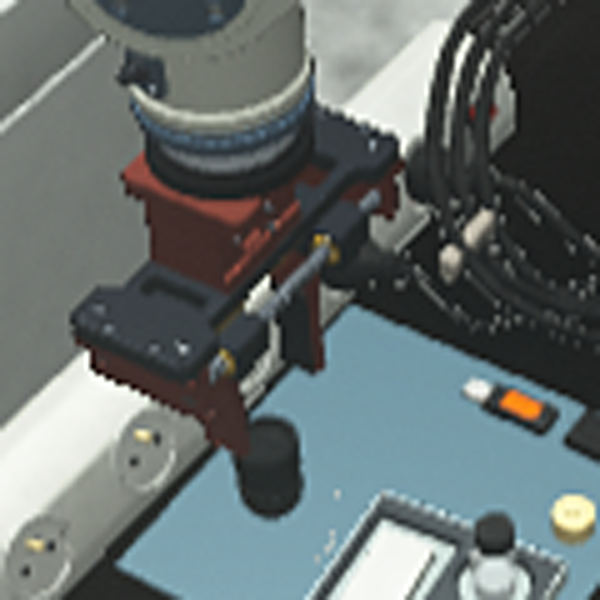

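>>> carry_out([
  [[0,0,0],[0,0,-25],56],
  [[0,0,0],[0,0,-50],56],
  [[0,0,0],[0,0,-62],56],
  [[0,0,0],[0,0,-66],56],
  [[0,0,0],[0,0,-66],56],
  [[0,0,0],[0,0,-66],28],
  [[0,0,0],[0,0,-66],28],
  [[0,0,0],[0,0,-66],28],
  [[0,0,0],[0,0,-66],28],
  [[0,0,0],[0,0,-66],28],
])

```text
t: 19.57
ee_pos: [550.8, 278.8, 17.5]
orientation: [-3.141, 0.001, -0.002]
ft_force: [-0.3, -1.5, 6.4]
width: 34.6
```

```bash
python3 st.py;python3 - <<'E'
from h import *
save("scene","s23.png",(220,120,320,220),6)
E
```

```text
t 19.5667 p [550.77 278.84  17.48] yaw -90.04 z [ 0.  0. -1.] F [-0.29 -1.51  6.45] w 34.6 q [ 0.45  0.69  1.74 -0.    0.71  2.02]
```

View pics/s23.png

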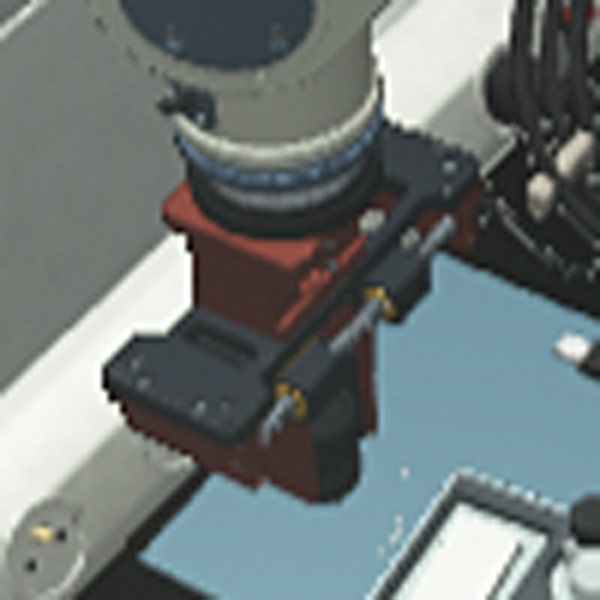

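>>> carry_out([
  [[0,0,0],[0,0,25],28],
  [[0,0,0],[0,0,60],28],
  [[0,0,0],[0,0,95],28],
  [[0,0,0],[-3,-15,125],28],
  [[0,0,0],[-10,-45,135],28],
  [[0,0,0],[-19,-83,135],28],
  [[0,0,0],[-28,-121,135],28],
  [[0,0,0],[-37,-159,135],28],
  [[0,0,0],[-46,-197,135],28],
  [[0,0,0],[-55,-235,135],28],
])

```text
t: 20.45
ee_pos: [494.3, 42.1, 151.6]
orientation: [-3.142, 0.0, -0.001]
ft_force: [1.5, 0.0, -0.7]
width: 34.6
```

>>> carry_out([
  [[0,0,0],[-9,-38,0],28],
  [[0,0,0],[-18,-76,0],28],
  [[0,0,0],[-27,-110,0],28],
  [[0,0,0],[-32,-140,0],28],
  [[0,0,0],[-36,-160,0],28],
  [[0,0,0],[-36,-163,-10],28],
  [[0,0,0],[-36,-163,-35],28],
  [[0,0,0],[-36,-163,-50],28],
  [[0,0,0],[-36,-163,-50],28],
])

```text
t: 21.2
ee_pos: [457.0, -118.3, 98.6]
orientation: [-3.14, 0.002, 0.008]
ft_force: [-0.7, 0.0, -0.9]
width: 34.4
```

```bash
python3 st.py;python3 - <<'E'
from h import *
save("top","t24.png",(350,120,510,280),4);save("scene","s24.png",(260,60,400,180),4)
E
```

```text
t 21.2 p [ 457.01 -118.33   98.62] yaw -90.06 z [-0.  0. -1.] F [-0.67  0.02 -0.94] w 34.4 q [-0.28  0.41  2.04  0.    0.7   1.29]
```

View pics/t24.png

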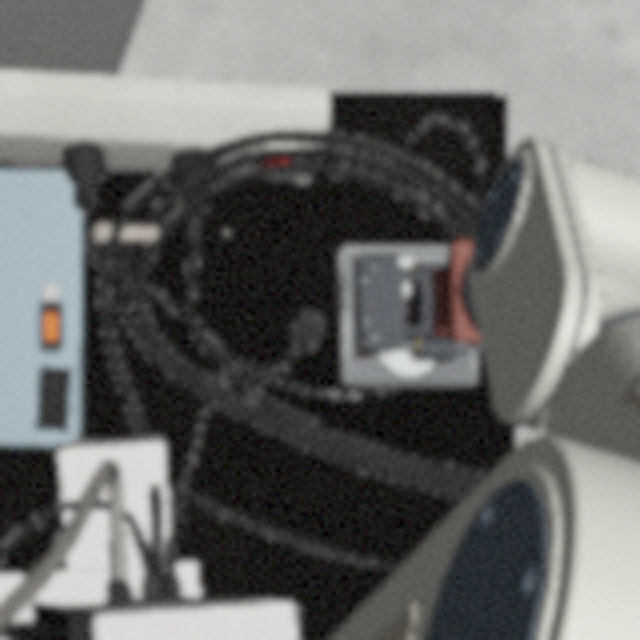

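View pics/s24.png

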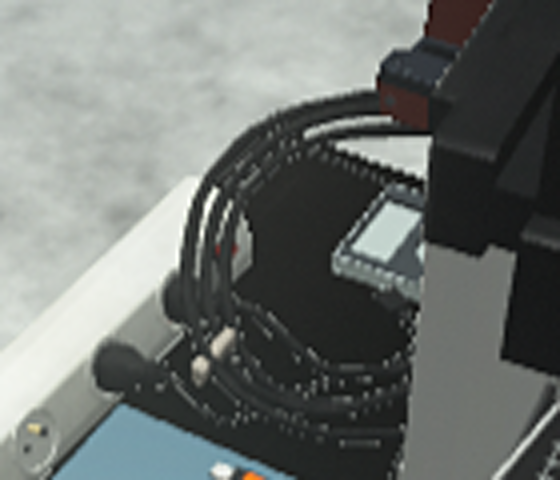

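>>> carry_out([
  [[0,0,0],[0,0,-15],28],
  [[0,0,0],[0,0,-35],28],
  [[0,0,0],[0,0,-55],28],
  [[0,0,0],[0,0,-65],28],
  [[0,0,0],[0,0,-69],28],
  [[0,0,0],[0,0,-69],28],
])

```text
t: 21.8
ee_pos: [459.2, -119.1, 32.3]
orientation: [-3.141, 0.0, 0.001]
ft_force: [0.0, 0.3, -1.3]
width: 34.5
```

```bash
python3 st.py;python3 - <<'E'
from h import *
save("top","t25.png",(410,150,490,230),7);save("scene","s25.png",(290,80,390,180),6)
E
```

```text
t 21.8 p [ 459.19 -119.06   32.25] yaw -90.02 z [-0.  0. -1.] F [ 0.01  0.33 -1.32] w 34.5 q [-0.28  0.54  2.06  0.    0.55  1.29]
```

View pics/t25.png

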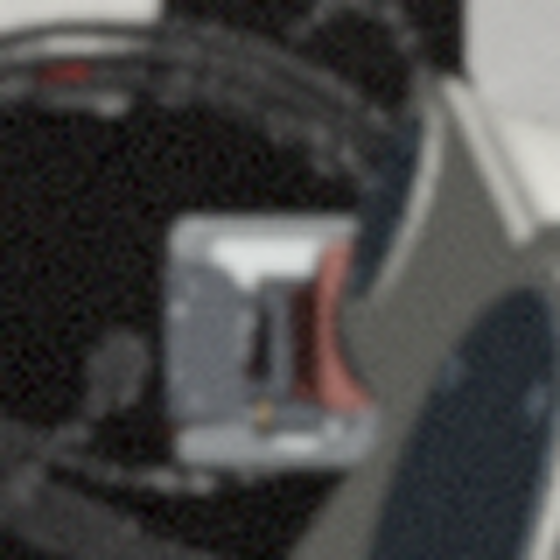

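View pics/s25.png

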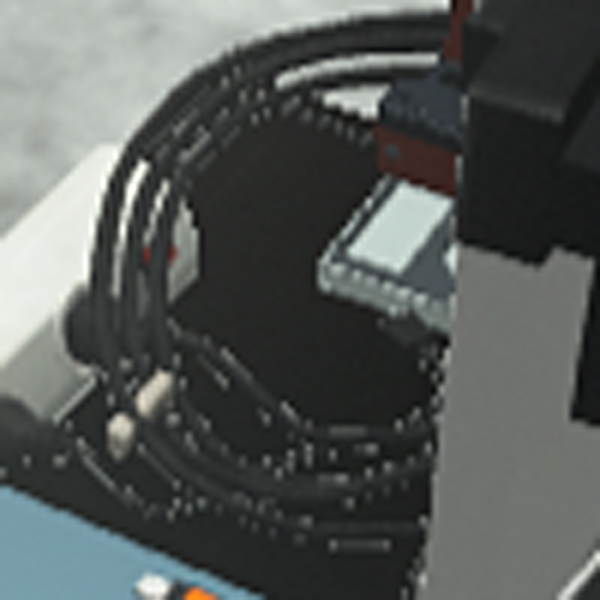

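Force is clean, so I'll lower to contact in small steps.

>>> carry_out([
  [[0,0,0],[0,-1,-1.5],28],
  [[0,0,0],[0,-1,-3],28],
  [[0,0,0],[0,-1,-4],28],
  [[0,0,0],[0,-1,-4],28],
])

```text
t: 22.23
ee_pos: [459.2, -120.4, 28.5]
orientation: [3.141, -0.001, 0.001]
ft_force: [0.3, -0.3, -1.7]
width: 34.6
```

```bash
python3 st.py
```

```text
t 22.2333 p [ 459.2  -120.43   28.52] yaw -90.05 z [ 0. -0. -1.] F [ 0.26 -0.31 -1.73] w 34.6 q [-0.28  0.54  2.06  0.    0.54  1.29]
```

>>> carry_out([
  [[0,0,0],[0,0,-1],28],
  [[0,0,0],[0,0,-2],28],
  [[0,0,0],[0,0,-2],28],
])

```text
t: 22.48
ee_pos: [459.3, -120.4, 27.2]
orientation: [3.141, -0.001, 0.001]
ft_force: [-2.4, 0.8, 13.6]
width: 34.5
```

```bash
python3 st.py
```

```text
t 22.4833 p [ 459.26 -120.45   27.22] yaw -90.04 z [ 0. -0. -1.] F [-2.41  0.77 13.58] w 34.5 q [-0.28  0.55  2.06 -0.    0.54  1.29]
```

>>> carry_out([
  [[0,0,0],[0,0,1],28],
  [[0,0,0],[0,0,1],52],
  [[0,0,0],[0,0,1],52],
  [[0,0,0],[0,0,1],52],
  [[0,0,0],[0,0,1],52],
  [[0,0,0],[0,0,20],52],
  [[0,0,0],[0,0,55],52],
  [[0,0,0],[0,0,95],52],
  [[0,0,0],[0,30,120],50],
  [[0,0,0],[0,70,120],50],
])

```text
t: 23.32
ee_pos: [462.9, -51.8, 151.1]
orientation: [3.14, -0.008, 0.015]
ft_force: [1.2, 0.8, 0.5]
width: 49.8
```

```bash
python3 st.py;python3 - <<'E'
from h import *
save("top","t26.png",(410,150,490,230),7);save("scene","s26.png",(290,80,390,180),6)
E
```

```text
t 23.3167 p [462.86 -51.77 151.13] yaw -90.28 z [ 0.01 -0.   -1.  ] F [1.16 0.82 0.5 ] w 49.8 q [-0.14  0.3   2.03 -0.    0.8   1.44]
```

View pics/t26.png

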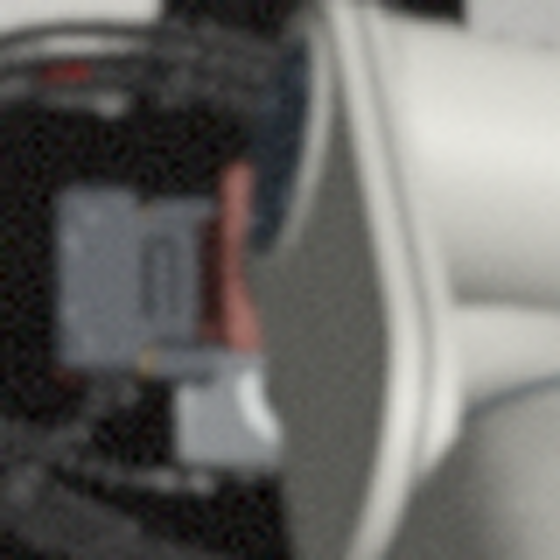

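```bash
python3 - <<'E'
from h import *
np.set_printoptions(precision=1,suppress=True)
for n,b in(("top",(350,185,375,215)),("scene",(308,170,336,192))):
    im=np.load(n+".npy")[b[1]:b[3],b[0]:b[2],::-1]
    cv2.imwrite(f"pics/key_{n}.png",cv2.resize(im,None,fx=20,fy=20,interpolation=cv2.INTER_NEAREST))
for n in("top","scene"):
    for d in regions_of("memory_key_center",n)[:2]:
        v,u=np.nonzero(d["mask"]);P=np.array([ray(a,b,n,5)[:2] for a,b in zip(u,v)],np.float32)
        print(n,d["confidence"],u.mean(),v.mean(),ray(u.mean(),v.mean(),n,5)[:2],cv2.minAreaRect(P))
    print(n,[(c2w(d["point"],n),d["confidence"]) for d in place_of("memory_key_center",n)[:2]])
E
```

```text
top [(array([475.7, 166. ,   1.6]), 0.53)]
scene 0.48 305.4956268221574 221.76190476190476 [439.3 298.8] ((443.30609130859375, 293.78265380859375), (113.84526062011719, 112.04991912841797), 4.7052130699157715)
scene 0.26 296.62587412587413 216.55244755244755 [467.7 296.4] ((467.66851806640625, 295.2047424316406), (35.524169921875, 69.69720458984375), 6.92232084274292)
scene [(array([480.5, 155.9,   6.3]), 0.46)]
```

View pics/key_top.png

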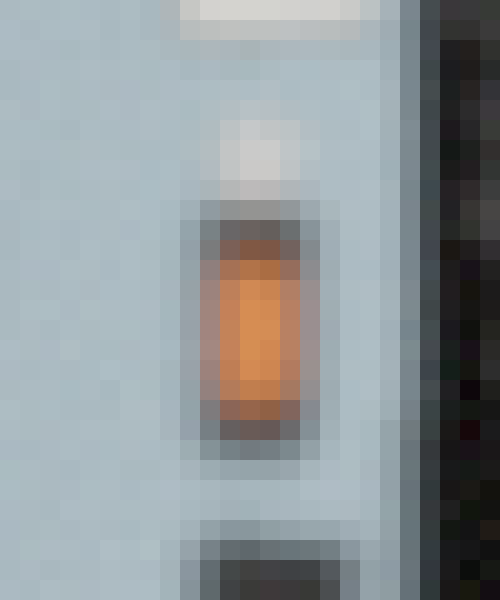

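View pics/key_scene.png

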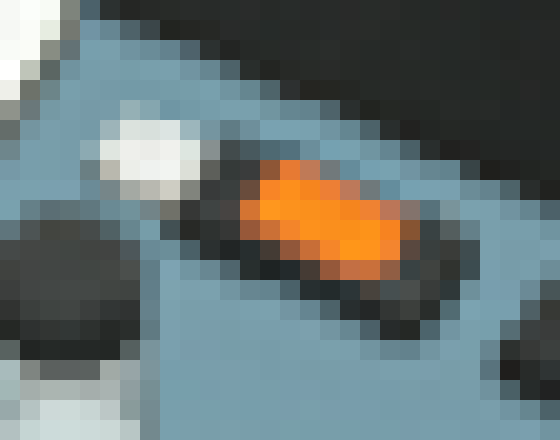

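```bash
python3 - <<'E'
from h import *
np.set_printoptions(precision=1,suppress=True)
print(ray(362.5,190.3,"top",6),ray(362.3,207,"top",7),ray(362.5,198.8,"top",7))
o=np.load("top.npy").astype(float);d=o[...,0]-o[...,2]
s=np.clip(d[192:212,354:370]-20,0,None);yy,xx=np.mgrid[192:212,354:370]
cx,cy=(s*xx).sum()/s.sum(),(s*yy).sum()/s.sum();print('orange top',cx,cy,ray(cx,cy,"top",9))
mu=[(s*(xx-cx)**2).sum(),(s*(yy-cy)**2).sum(),(s*(xx-cx)*(yy-cy)).sum()];print('ang',np.degrees(.5*np.arctan2(2*mu[2],mu[1]-mu[0])))
o=np.load("scene.npy").astype(float);d=o[...,0]-o[...,2]
s=np.clip(d[172:190,312:334]-40,0,None);yy,xx=np.mgrid[172:190,312:334]
cx,cy=(s*xx).sum()/s.sum(),(s*yy).sum()/s.sum();print('orange scene',cx,cy,ray(cx,cy,"scene",9))
m=s>30;P=np.array([ray(a,b,"scene",9)[:2] for a,b in zip(xx[m],yy[m])],np.float32);print(cv2.minAreaRect(P))
print('plug',ray(308+7.4-.5,170+7.5-.5,"scene",6))
E
```

```text
[501.7 159.6   6. ] [448.  159.6   7. ] [474.2 159.4   7. ]
orange top 362.3286297809135 201.16450055699963 [466.3 159.9   9. ]
ang 0.5598248569200641
orange scene 323.78350960500757 180.55342110943232 [469.2 156.6   9. ]
((468.9253845214844, 156.84754943847656), (13.838860511779785, 23.865585327148438), 86.88736724853516)
plug [498.5 155.4   6. ]
```

>>> carry_out([
  [[0,0,0],[3,35,0],40],
  [[0,0,0],[6,75,0],40],
  [[0,0,0],[9,115,0],40],
  [[0,0,0],[12,155,0],40],
  [[0,0,0],[15,190,-10],40],
  [[0,0,0],[17,209,-35],40],
  [[0,0,0],[17,209,-70],40],
  [[0,0,0],[17,209,-95],40],
  [[0,0,0],[17,209,-100],40],
  [[0,0,0],[17,209,-100],40],
])

```text
t: 24.45
ee_pos: [474.8, 157.2, 44.2]
orientation: [3.14, -0.003, -0.008]
ft_force: [-0.8, 0.3, -0.9]
width: 40.0
```

```bash
python3 st.py;python3 - <<'E'
from h import *
save("scene","s27.png",(270,120,370,220),6);save("top","t27.png",(300,140,480,260),4.4)
E
```

```text
t 24.45 p [474.75 157.16  44.24] yaw -90.13 z [-0.01 -0.   -1.  ] F [-0.79  0.3  -0.92] w 40.0 q [ 0.3   0.54  2.   -0.    0.61  1.87]
```

View pics/s27.png

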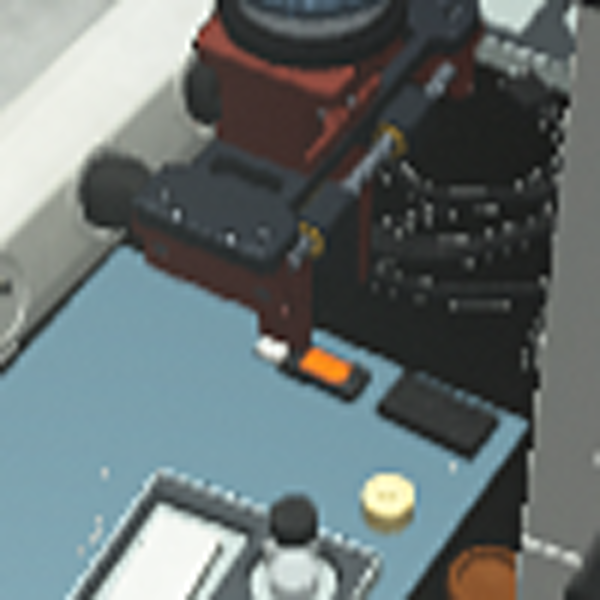

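View pics/t27.png

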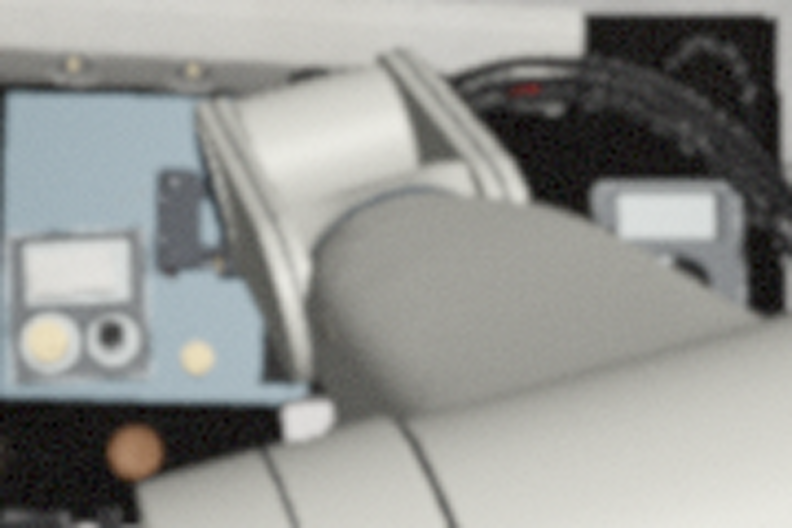

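>>> carry_out([
  [[0,0,0],[0,0,0],34],
  [[0,0,0],[0,0,-15],34],
  [[0,0,0],[0,0,-30],34],
  [[0,0,0],[0,0,-39],34],
  [[0,0,0],[0,0,-42],34],
  [[0,0,0],[0,0,-42],34],
])

```text
t: 25.05
ee_pos: [476.2, 158.5, 4.5]
orientation: [3.142, -0.002, -0.0]
ft_force: [-0.2, 0.1, 0.7]
width: 33.8
```

```bash
python3 st.py;python3 - <<'E'
from h import *
save("scene","s28.png",(280,130,360,210),7)
E
```

```text
t 25.05 p [476.22 158.49   4.51] yaw -90.06 z [-0. -0. -1.] F [-0.23  0.15  0.69] w 33.8 q [0.3  0.62 2.   0.   0.53 1.87]
```

View pics/s28.png

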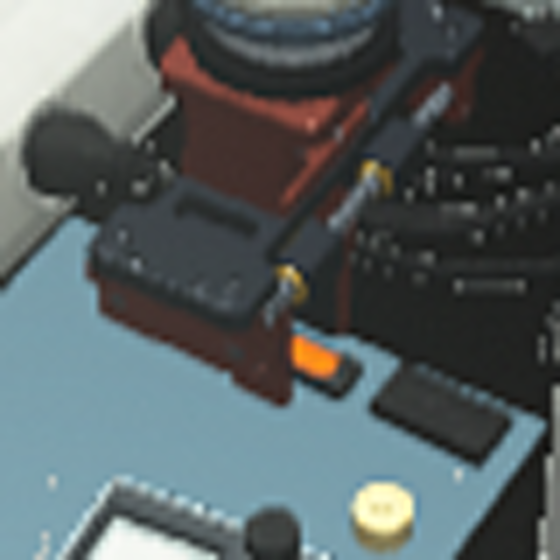

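>>> carry_out([
  [[0,0,0],[0,0,0],10],
  [[0,0,0],[0,0,0],10],
  [[0,0,0],[0,0,0],10],
  [[0,0,0],[0,0,0],10],
  [[0,0,0],[0,0,0],10],
  [[0,0,0],[0,0,0],10],
])

```text
t: 25.6
ee_pos: [476.6, 158.8, 4.9]
orientation: [-3.141, 0.001, -0.001]
ft_force: [-1.0, -0.3, 5.8]
width: 17.2
```

```bash
python3 st.py
```

```text
t 25.6 p [476.56 158.77   4.9 ] yaw -90.04 z [ 0.  0. -1.] F [-0.99 -0.31  5.84] w 17.2 q [ 0.3   0.61  2.   -0.    0.53  1.87]
```

>>> carry_out([
  [[0,0,0],[0,0,25],10],
  [[0,0,0],[0,0,60],10],
  [[0,0,7],[0,0,95],10],
  [[0,0,14],[2,-15,115],10],
  [[0,0,21],[6,-40,120],10],
  [[0,0,28],[9,-65,120],10],
  [[0,0,35],[12,-90,120],10],
  [[0,0,42],[15,-115,120],10],
  [[0,0,49],[19,-140,120],10],
  [[0,0,56],[22,-165,120],10],
])

```text
t: 26.43
ee_pos: [498.2, -7.5, 124.5]
orientation: [2.77, 1.482, 0.0]
ft_force: [0.7, -0.4, 0.6]
width: 17.2
```

>>> carry_out([
  [[0,0,7],[3,-25,0],10],
  [[0,0,14],[6,-50,0],10],
  [[0,0,21],[9,-72,0],10],
  [[0,0,28],[12,-92,0],10],
  [[0,0,35.3],[14,-105,0],10],
  [[0,0,35.3],[15,-112,-5],10],
  [[0,0,35.3],[15,-112,-25],10],
  [[0,0,35.3],[15,-112,-45],10],
  [[0,0,35.3],[15,-112,-55],10],
  [[0,0,35.3],[15,-112,-55],10],
])

```text
t: 27.27
ee_pos: [511.2, -117.6, 67.1]
orientation: [-2.197, -2.24, 0.004]
ft_force: [0.2, 0.3, 0.2]
width: 17.6
```

```bash
python3 st.py;python3 - <<'E'
from h import *
save("top","t29.png",(400,140,500,240),6);save("scene","s29.png",(280,70,380,170),6)
E
```

```text
t 27.2667 p [ 511.21 -117.58   67.08] yaw 1.12 z [-0.  0. -1.] F [0.16 0.27 0.19] w 17.6 q [-0.25  0.52  1.94  0.    0.69 -0.27]
```

View pics/t29.png

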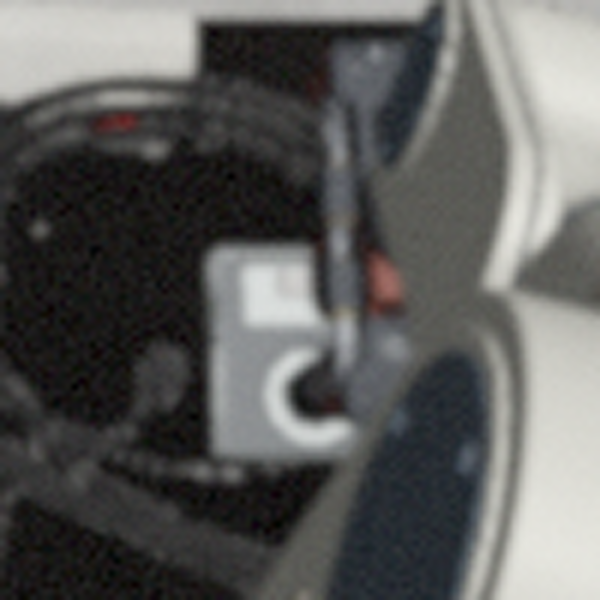

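View pics/s29.png

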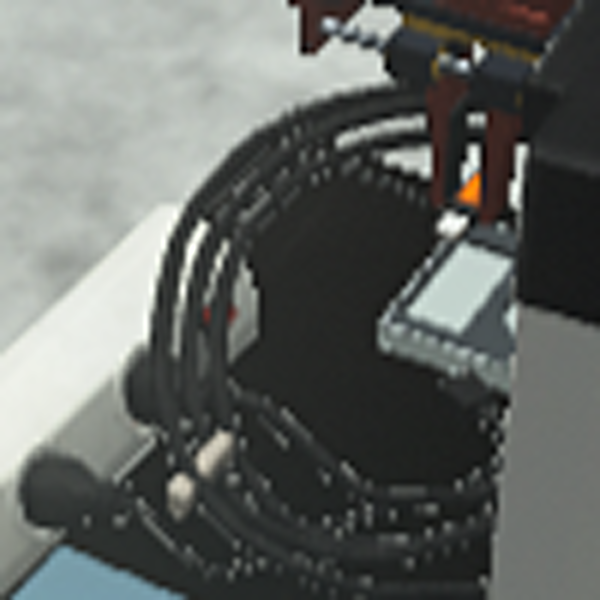

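```bash
python3 - <<'E'
from h import *
np.set_printoptions(precision=0,suppress=True)
b=np.load("top.npy");s=np.load("scene.npy")
cv2.imwrite("pics/ct.png",cv2.resize(b[140:200,420:500,::-1],None,fx=9,fy=9,interpolation=cv2.INTER_CUBIC))
cv2.imwrite("pics/cs.png",cv2.resize(s[70:140,300:380,::-1],None,fx=8,fy=8,interpolation=cv2.INTER_CUBIC))
for uv in [(440,153),(450,155),(450,158),(450,161),(450,165),(450,170)]:
    print(uv,[(z,ray(*uv,"top",z)[:2],w2p(ray(*uv,"top",z),"scene").round(1)) for z in (0,30,60,90,120)])
print([(z,w2p((601,-119,z),"scene"),w2p((601,-119,z),"top")) for z in (20,60,97,147)])
E
```

```text
(440, 153) [(0, array([630., -88.]), array([319., 114.])), (30, array([622., -81.]), array([320., 109.])), (60, array([614., -73.]), array([321., 104.])), (90, array([606., -65.]), array([322.,  98.])), (120, array([597., -58.]), array([324.,  91.]))]
(450, 155) [(0, array([ 624., -120.]), array([326., 110.])), (30, array([ 616., -112.]), array([327., 104.])), (60, array([ 608., -104.]), array([328.,  99.])), (90, array([600., -95.]), array([329.,  93.])), (120, array([592., -87.]), array([330.,  87.]))]
(450, 158) [(0, array([ 615., -120.]), array([328., 111.])), (30, array([ 607., -112.]), array([330., 105.])), (60, array([ 599., -103.]), array([330., 100.])), (90, array([591., -95.]), array([332.,  94.])), (120, array([583., -87.]), array([333.,  88.]))]
(450, 161) [(0, array([ 605., -120.]), array([331., 112.])), (30, array([ 597., -112.]), array([332., 106.])), (60, array([ 589., -103.]), array([333., 101.])), (90, array([582., -95.]), array([334.,  95.])), (120, array([574., -86.]), array([335.,  89.]))]
(450, 165) [(0, array([ 591., -120.]), array([335., 113.])), (30, array([ 584., -111.]), array([336., 108.])), (60, array([ 577., -103.]), array([337., 102.])), (90, array([569., -95.]), array([338.,  96.])), (120, array([562., -86.]), array([339.,  90.]))]
(450, 170) [(0, array([ 575., -120.]), array([339., 115.])), (30, array([ 568., -111.]), array([340., 109.])), (60, array([ 561., -103.]), array([341., 104.])), (90, array([554., -94.]), array([342.,  98.])), (120, array([547., -86.]), array([343.,  92.]))]
[(20, array([332., 107.]), array([451., 161.])), (60, array([332.,  97.]), array([455., 157.])), (97, array([333.,  87.]), array([459., 154.])), (147, array([333.,  73.]), array([464., 150.]))]
```

View pics/ct.png

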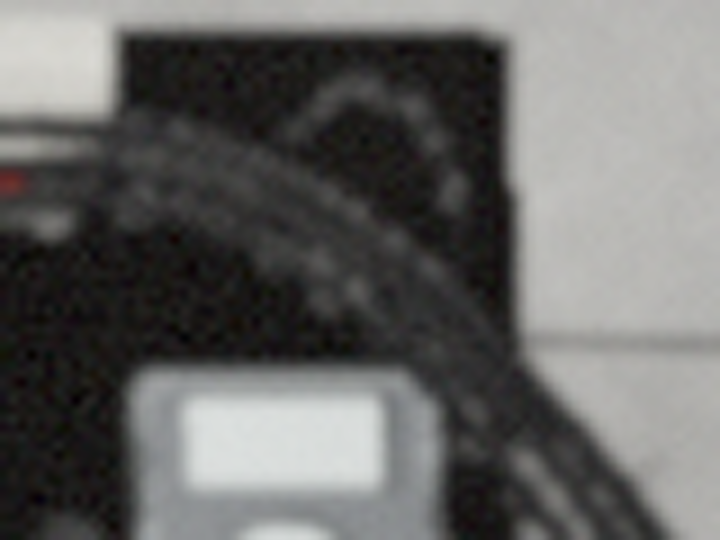

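View pics/cs.png

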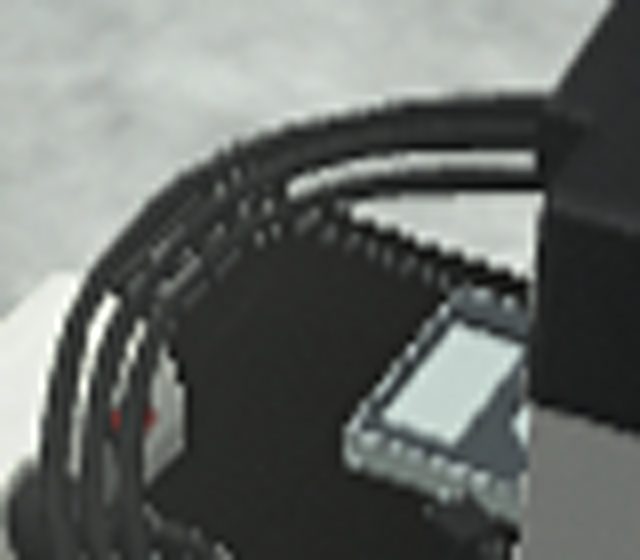

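```bash
python3 - <<'E'
from h import *
np.set_printoptions(precision=0,suppress=True)
for uv in [(307,120),(312,107),(322,95),(330,89),(345,84),(365,82)]:
    print(uv,[(z,ray(*uv,"scene",z)[:2],w2p(ray(*uv,"scene",z),"top")) for z in (0,30,60,90,120,150)])
E
```

```text
(307, 120) [(0, array([650., -45.]), array([426., 147.])), (30, array([630., -15.]), array([419., 150.])), (60, array([610.,  15.]), array([411., 154.])), (90, array([591.,  45.]), array([403., 157.])), (120, array([571.,  76.]), array([394., 161.])), (150, array([551., 106.]), array([385., 165.]))]
(312, 107) [(0, array([ 670., -109.]), array([446., 141.])), (30, array([650., -76.]), array([438., 144.])), (60, array([629., -44.]), array([430., 148.])), (90, array([609., -12.]), array([422., 152.])), (120, array([589.,  21.]), array([413., 155.])), (150, array([568.,  53.]), array([404., 159.]))]
(322, 95) [(0, array([ 675., -180.]), array([468., 140.])), (30, array([ 654., -145.]), array([460., 144.])), (60, array([ 634., -111.]), array([452., 147.])), (90, array([613., -76.]), array([443., 151.])), (120, array([592., -41.]), array([434., 155.])), (150, array([572.,  -6.]), array([425., 159.]))]
(330, 89) [(0, array([ 668., -223.]), array([482., 142.])), (30, array([ 648., -186.]), array([474., 146.])), (60, array([ 628., -150.]), array([465., 149.])), (90, array([ 607., -114.]), array([456., 153.])), (120, array([587., -77.]), array([447., 157.])), (150, array([567., -41.]), array([437., 161.]))]
(345, 84) [(0, array([ 638., -274.]), array([498., 152.])), (30, array([ 619., -236.]), array([490., 155.])), (60, array([ 600., -198.]), array([481., 158.])), (90, array([ 580., -160.]), array([472., 162.])), (120, array([ 561., -121.]), array([462., 166.])), (150, array([542., -83.]), array([452., 170.]))]
(365, 82) [(0, array([ 584., -319.]), array([513., 169.])), (30, array([ 567., -280.]), array([504., 172.])), (60, array([ 549., -240.]), array([495., 175.])), (90, array([ 532., -200.]), array([486., 178.])), (120, array([ 514., -161.]), array([476., 182.])), (150, array([ 497., -121.]), array([466., 185.]))]
```

>>> carry_out([
  [[0,0,0],[0,0,-3],10],
  [[0,0,0],[0,0,-5],10],
  [[0,0,0],[0,0,-5],10],
])

```text
t: 27.62
ee_pos: [513.4, -118.3, 64.7]
orientation: [2.197, 2.245, 0.001]
ft_force: [-0.7, -0.2, -0.4]
width: 17.3
```

```bash
python3 st.py;python3 - <<'E'
from h import *
save("top","t30.png",(420,130,490,200),9);save("scene","s30.png",(300,60,380,130),9)
E
```

```text
t 27.6167 p [ 513.38 -118.28   64.68] yaw 1.25 z [ 0. -0. -1.] F [-0.72 -0.24 -0.41] w 17.3 q [-0.25  0.52  1.94 -0.    0.68 -0.27]
```

View pics/t30.png

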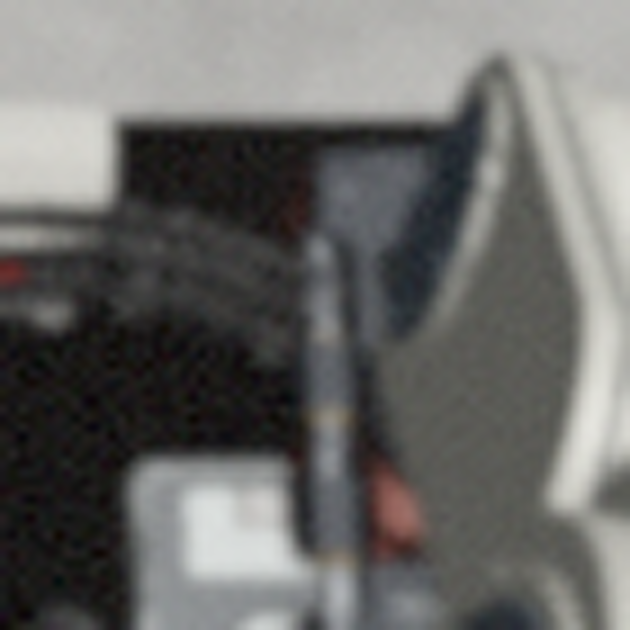

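View pics/s30.png

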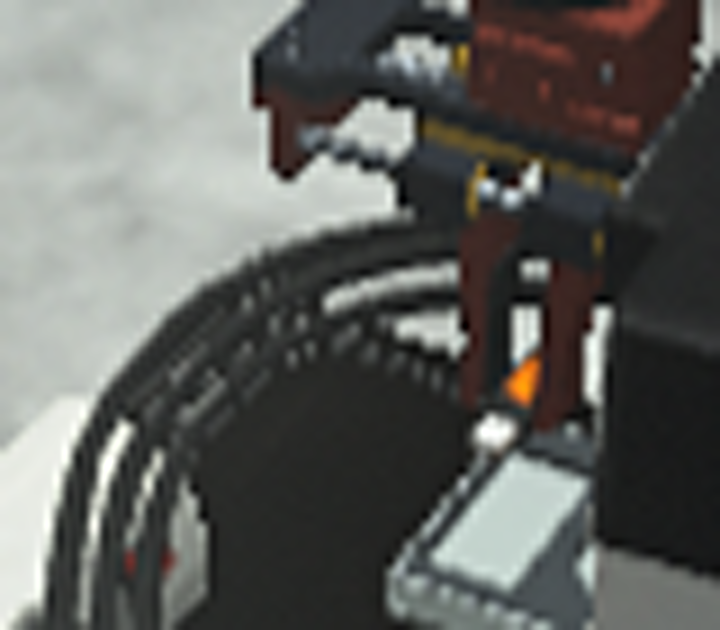

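>>> carry_out([
  [[0,0,0],[0,0,-3],10],
  [[0,0,0],[0,0,-6],10],
  [[0,0,0],[0,0,-8],10],
  [[0,0,0],[0,0,-8],10],
])

```text
t: 28.05
ee_pos: [512.8, -118.3, 55.8]
orientation: [-2.196, -2.245, 0.001]
ft_force: [0.2, 0.1, -0.0]
width: 17.5
```

>>> carry_out([
  [[0,0,0],[0,0,-1],10],
  [[0,0,0],[0,0,-2],10],
  [[0,0,0],[0,0,-2],10],
])

```text
t: 28.3
ee_pos: [513.0, -118.3, 54.1]
orientation: [-2.197, -2.246, 0.0]
ft_force: [0.3, 0.1, -0.1]
width: 17.1
```

>>> carry_out([
  [[0,0,0],[0,0,-1],10],
  [[0,0,0],[0,0,-2],10],
  [[0,0,0],[0,0,-2],10],
])

```text
t: 28.55
ee_pos: [513.0, -118.3, 52.2]
orientation: [-2.197, -2.246, 0.0]
ft_force: [0.6, -1.0, 0.1]
width: 17.3
```

```bash
python3 st.py;python3 - <<'E'
from h import *
save("top","t31.png",(420,130,490,200),9);save("scene","s31.png",(300,60,380,130),9)
E
```

```text
t 28.55 p [ 513.   -118.32   52.16] yaw 1.26 z [-0.  0. -1.] F [ 0.64 -0.98  0.14] w 17.3 q [-0.25  0.55  1.94  0.    0.66 -0.27]
```

View pics/s31.png

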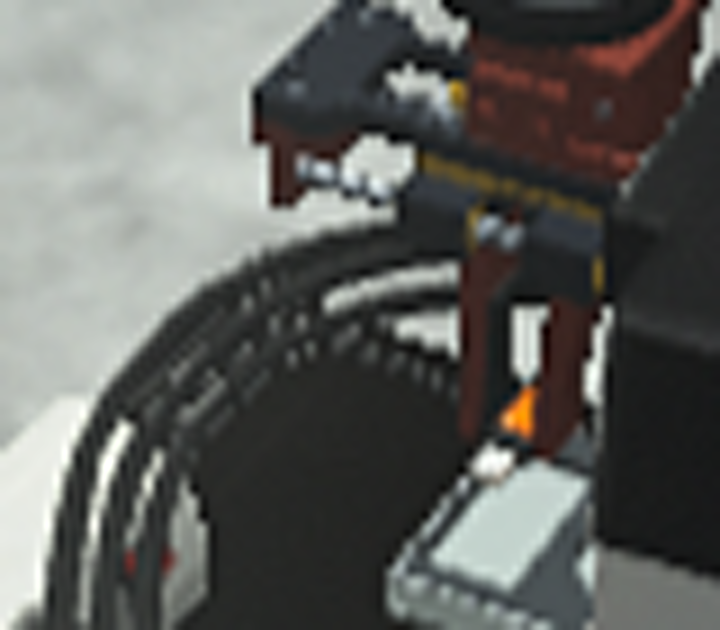

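>>> carry_out([
  [[0,0,0],[0,0,-1],10],
  [[0,0,0],[0,0,-2],10],
  [[0,0,0],[0,0,-2],10],
])

```text
t: 28.9
ee_pos: [513.0, -118.3, 50.2]
orientation: [-2.197, -2.246, 0.0]
ft_force: [0.5, 0.3, -0.4]
width: 17.3
```

>>> carry_out([
  [[0,0,0],[0,0,-1],10],
  [[0,0,0],[0,0,-2],10],
  [[0,0,0],[0,0,-2],10],
])

```text
t: 29.15
ee_pos: [513.0, -118.3, 48.1]
orientation: [-2.197, -2.245, 0.0]
ft_force: [-0.1, 0.9, -0.1]
width: 17.3
```

>>> carry_out([
  [[0,0,0],[0,0,-1],10],
  [[0,0,0],[0,0,-2],10],
  [[0,0,0],[0,0,-2],10],
])

```text
t: 29.4
ee_pos: [513.0, -118.3, 46.2]
orientation: [-2.197, -2.246, 0.0]
ft_force: [0.1, 0.7, 0.1]
width: 17.3
```

>>> carry_out([
  [[0,0,0],[0,0,-1],10],
  [[0,0,0],[0,0,-2],10],
  [[0,0,0],[0,0,-2],10],
])

```text
t: 29.65
ee_pos: [513.0, -118.3, 44.1]
orientation: [-2.197, -2.245, 0.0]
ft_force: [-0.2, -0.4, -1.4]
width: 17.4
```

```bash
python3 st.py;python3 - <<'E'
from h import *
save("top","t32.png",(420,130,490,200),9);save("scene","s32.png",(300,60,380,130),9)
E
```

```text
t 29.65 p [ 512.99 -118.31   44.14] yaw 1.26 z [-0.  0. -1.] F [-0.15 -0.44 -1.42] w 17.4 q [-0.25  0.56  1.94  0.    0.64 -0.27]
```

View pics/s32.png

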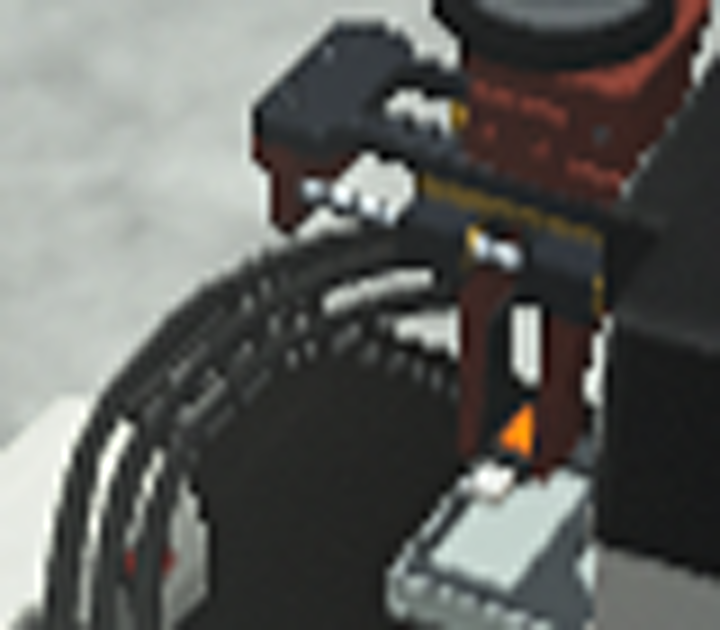

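View pics/t32.png

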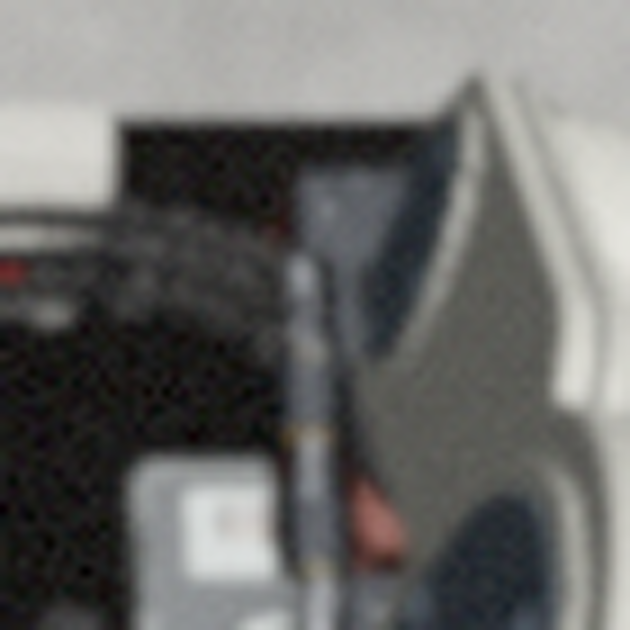

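>>> carry_out([
  [[0,0,0],[0,0,-1],10],
  [[0,0,0],[0,0,-2],10],
  [[0,0,0],[0,0,-2],10],
])

```text
t: 30.0
ee_pos: [513.0, -118.3, 42.2]
orientation: [-2.197, -2.246, 0.0]
ft_force: [0.7, -0.2, -0.7]
width: 17.6
```

>>> carry_out([
  [[0,0,0],[0,0,-1],10],
  [[0,0,0],[0,0,-2],10],
  [[0,0,0],[0,0,-2],10],
])

```text
t: 30.25
ee_pos: [513.0, -118.3, 40.2]
orientation: [-2.197, -2.246, 0.0]
ft_force: [0.9, -0.4, 0.6]
width: 17.3
```

>>> carry_out([
  [[0,0,0],[0,0,-1],10],
  [[0,0,0],[0,0,-2],10],
  [[0,0,0],[0,0,-2],10],
])

```text
t: 30.5
ee_pos: [513.0, -118.3, 38.1]
orientation: [-2.197, -2.245, 0.0]
ft_force: [-0.9, -0.3, -0.4]
width: 17.2
```

>>> carry_out([
  [[0,0,0],[0,0,-1],10],
  [[0,0,0],[0,0,-2],10],
  [[0,0,0],[0,0,-2],10],
])

```text
t: 30.75
ee_pos: [513.0, -118.3, 36.1]
orientation: [-2.197, -2.245, 0.0]
ft_force: [0.0, -1.0, 0.1]
width: 17.2
```

```bash
python3 st.py;python3 - <<'E'
from h import *
save("scene","s33.png",(300,60,380,130),9)
E
```

```text
t 30.75 p [ 512.98 -118.33   36.14] yaw 1.26 z [-0.  0. -1.] F [ 0.05 -1.03  0.14] w 17.2 q [-0.25  0.58  1.94 -0.    0.62 -0.27]
```

View pics/s33.png

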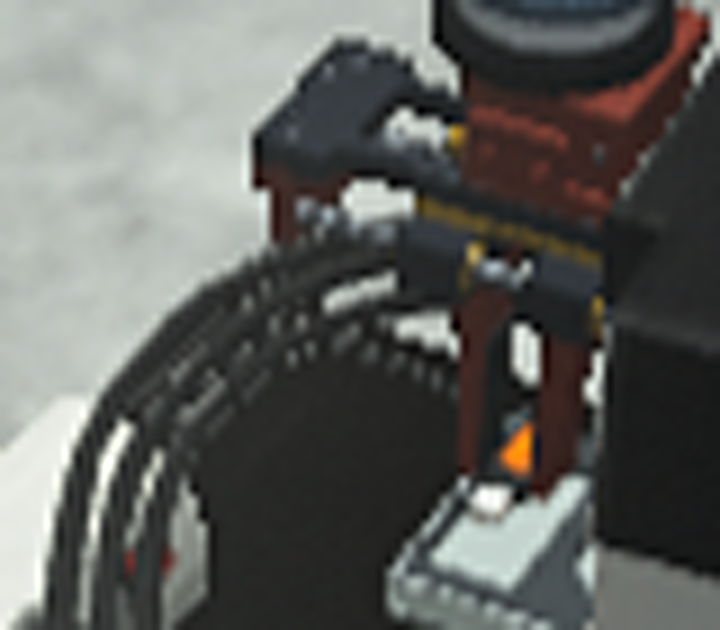

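>>> carry_out([
  [[0,0,0],[0,0,-1],10],
  [[0,0,0],[0,0,-2],10],
  [[0,0,0],[0,0,-2],10],
])

```text
t: 31.05
ee_pos: [513.0, -118.3, 34.2]
orientation: [-2.197, -2.246, 0.0]
ft_force: [0.4, -0.9, -0.3]
width: 17.5
```

>>> carry_out([
  [[0,0,0],[0,0,-1],10],
  [[0,0,0],[0,0,-2],10],
  [[0,0,0],[0,0,-2],10],
])

```text
t: 31.3
ee_pos: [513.0, -118.3, 32.2]
orientation: [-2.197, -2.246, 0.0]
ft_force: [-1.0, 0.4, 0.3]
width: 17.5
```

>>> carry_out([
  [[0,0,0],[0,0,-1],10],
  [[0,0,0],[0,0,-2],10],
  [[0,0,0],[0,0,-2],10],
])

```text
t: 31.55
ee_pos: [513.0, -118.3, 30.2]
orientation: [-2.197, -2.246, 0.0]
ft_force: [-0.1, -0.6, 0.6]
width: 17.5
```

>>> carry_out([
  [[0,0,0],[0,0,-1],10],
  [[0,0,0],[0,0,-2],10],
  [[0,0,0],[0,0,-2],10],
])

```text
t: 31.8
ee_pos: [513.0, -118.3, 28.2]
orientation: [-2.197, -2.246, 0.0]
ft_force: [-0.5, 0.8, 0.1]
width: 17.4
```

```bash
python3 st.py;python3 - <<'E'
from h import *
save("scene","s34.png",(300,60,380,130),9);save("top","t34.png",(420,130,490,200),9)
E
```

```text
t 31.8 p [ 513.   -118.31   28.15] yaw 1.26 z [-0.  0. -1.] F [-0.53  0.79  0.05] w 17.4 q [-0.25  0.59  1.94  0.    0.61 -0.27]
```

View pics/s34.png

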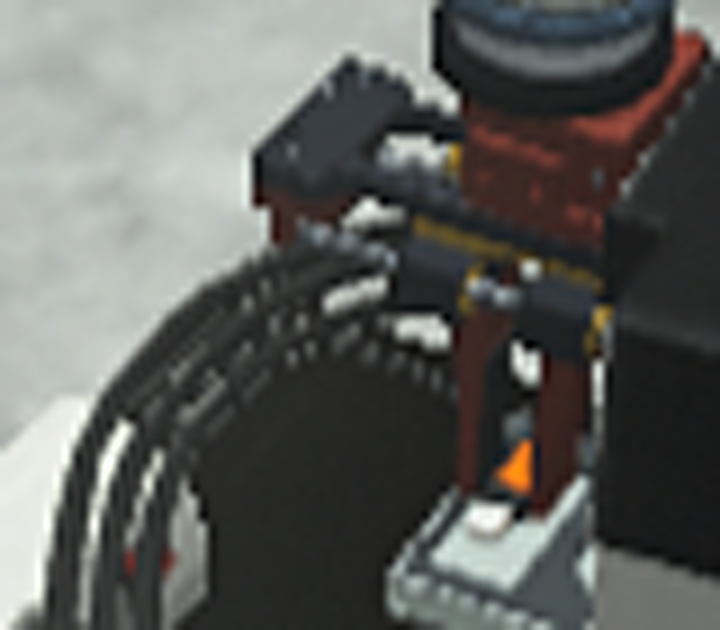

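View pics/t34.png

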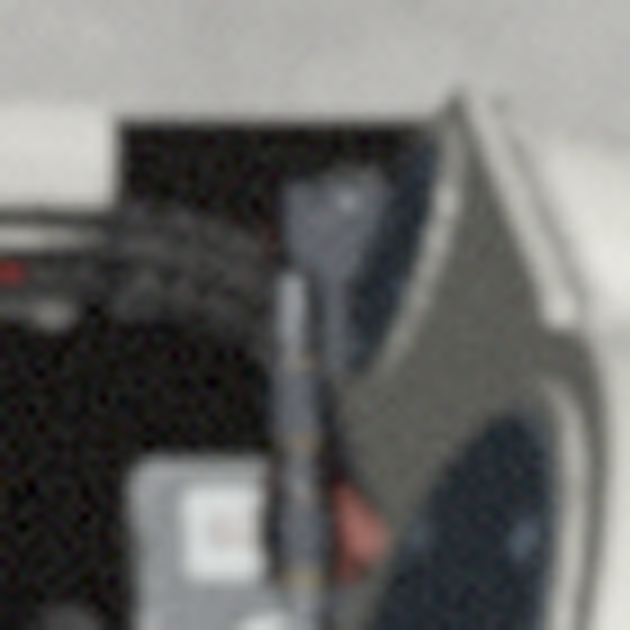

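>>> carry_out([
  [[0,0,0],[0,0,-1],10],
  [[0,0,0],[0,0,-2],10],
  [[0,0,0],[0,0,-2],10],
])

```text
t: 32.15
ee_pos: [513.0, -118.3, 26.2]
orientation: [-2.197, -2.246, 0.0]
ft_force: [0.1, 0.2, -0.0]
width: 17.7
```

>>> carry_out([
  [[0,0,0],[0,0,-1],10],
  [[0,0,0],[0,0,-2],10],
  [[0,0,0],[0,0,-2],10],
])

```text
t: 32.4
ee_pos: [513.0, -118.3, 24.1]
orientation: [-2.197, -2.245, 0.0]
ft_force: [-0.4, 0.8, -0.1]
width: 16.9
```

>>> carry_out([
  [[0,0,0],[0,0,-1],10],
  [[0,0,0],[0,0,-2],10],
  [[0,0,0],[0,0,-2],10],
])

```text
t: 32.65
ee_pos: [513.0, -118.3, 22.1]
orientation: [-2.197, -2.246, 0.0]
ft_force: [-0.0, 0.0, 0.5]
width: 17.0
```

>>> carry_out([
  [[0,0,0],[0,0,-1],10],
  [[0,0,0],[0,0,-2],10],
  [[0,0,0],[0,0,-2],10],
])

```text
t: 32.9
ee_pos: [513.0, -118.3, 20.1]
orientation: [-2.197, -2.246, 0.0]
ft_force: [0.9, 1.1, -0.1]
width: 17.7
```

>>> carry_out([
  [[0,0,0],[0,0,-1],10],
  [[0,0,0],[0,0,-2],10],
  [[0,0,0],[0,0,-2],10],
])

```text
t: 33.15
ee_pos: [513.0, -118.3, 18.2]
orientation: [-2.197, -2.246, 0.0]
ft_force: [0.8, -0.4, 0.1]
width: 17.3
```

```bash
python3 st.py;python3 - <<'E'
from h import *
save("scene","s35.png",(310,90,380,150),9)
E
```

```text
t 33.15 p [ 513.03 -118.33   18.17] yaw 1.26 z [-0.  0. -1.] F [ 0.76 -0.36  0.14] w 17.3 q [-0.25  0.61  1.94  0.    0.59 -0.27]
```

View pics/s35.png

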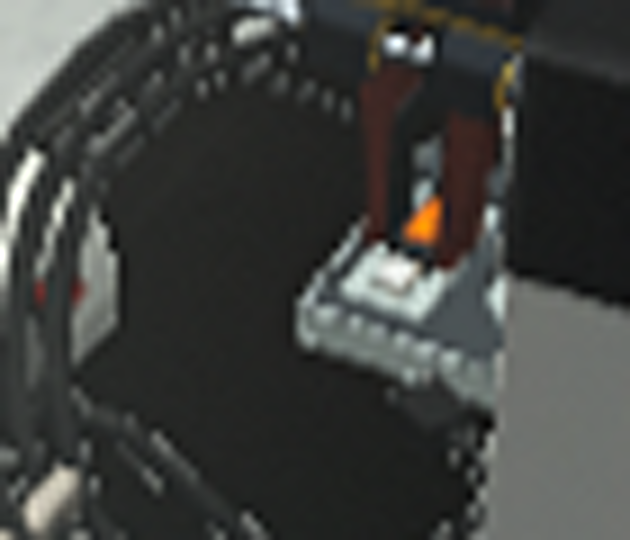

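>>> carry_out([
  [[0,0,0],[0,0,-1],10],
  [[0,0,0],[0,0,-1],10],
  [[0,0,0],[0,0,-1],28],
  [[0,0,0],[0,0,-1],28],
  [[0,0,0],[0,0,-1],28],
  [[0,0,0],[0,0,-1],28],
  [[0,0,0],[0,0,3],28],
  [[0,0,0],[0,0,10],28],
  [[0,0,0],[0,0,20],28],
  [[0,0,0],[0,0,30],28],
])

```text
t: 34.03
ee_pos: [513.1, -118.4, 49.4]
orientation: [2.197, 2.246, 0.0]
ft_force: [0.7, -0.1, 0.5]
width: 28.0
```

>>> carry_out([
  [[0,0,0],[0,0,15],28],
  [[0,0,0],[0,0,30],28],
  [[0,0,0],[0,0,60],28],
  [[0,0,0],[0,0,90],28],
  [[0,0,0],[-10,0,110],28],
])

```text
t: 34.45
ee_pos: [505.5, -118.8, 162.2]
orientation: [2.193, 2.243, 0.004]
ft_force: [0.0, 0.1, 0.7]
width: 27.9
```

>>> carry_out([
  [[0,0,0],[-10,-40,20],28],
  [[0,0,0],[-20,-80,40],28],
  [[0,0,0],[-30,-120,60],28],
  [[0,0,0],[-40,-160,70],28],
  [[0,0,0],[-50,-200,70],28],
  [[0,0,0],[-60,-240,70],28],
  [[0,0,0],[-70,-270,70],28],
  [[0,0,0],[-80,-300,70],28],
  [[0,0,0],[-80,-300,70],28],
  [[0,0,0],[-80,-300,70],28],
])

```text
t: 35.28
ee_pos: [422.2, -419.7, 229.2]
orientation: [2.2, 2.242, 0.0]
ft_force: [0.3, 0.1, -0.5]
width: 27.8
```

```bash
python3 st.py;python3 - <<'E'
from h import *
save("top","t36.png",(280,150,480,250),4);save("scene","s36.png",(240,80,400,250),4);np.save("topE.npy",vision.get_image("top"));np.save("sceneE.npy",vision.get_image("scene"))
E
```

```text
t 35.2833 p [ 422.24 -419.66  229.23] yaw 1.08 z [ 0. -0. -1.] F [ 0.28  0.09 -0.52] w 27.8 q [-0.8   0.37  1.69  0.    1.08 -0.82]
```

View pics/t36.png

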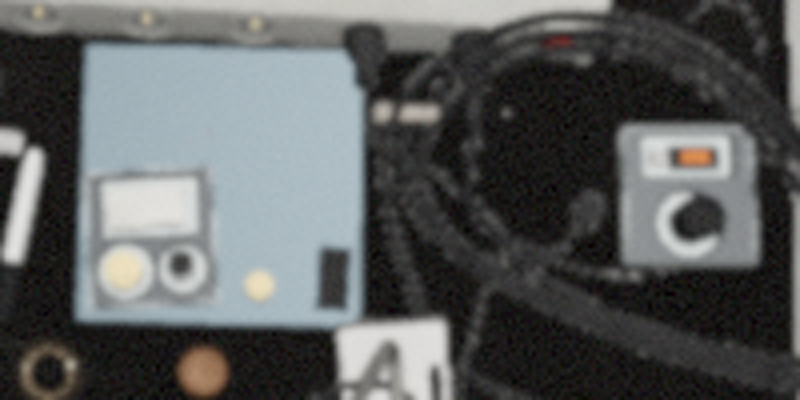

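View pics/s36.png

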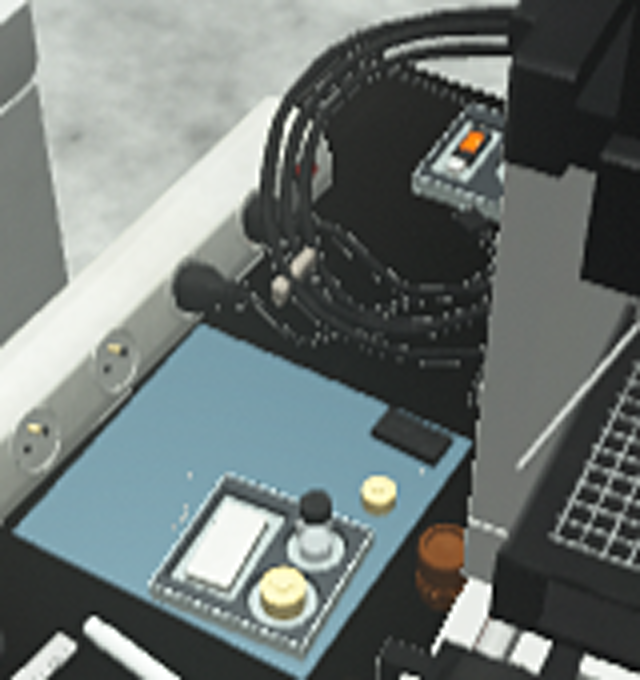

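```bash
python3 - <<'E'
from meas import *
T={"cam":(np.array([480.5,-119.3]),91.3),"wet":(np.array([437.5,301.3]),94.0)}
vision.get_image("top")
for q,t in [("objective_center","cam"),("memory_key_center","cam"),("large_coupon_center","wet"),("vial_center","wet"),("large_weight_center","wet"),("small_coupon_center","wet"),("small_weight_center","wet")]:
  for n in ("top","scene"):
    for d in place_of(q,n)[:3]:
        p=c2w(d["point"],n);c,a=T[t];a=np.radians(a);v=p[:2]-c
        print(q,n,round(d["confidence"],2),p,"tray",np.array([v@[np.cos(a),np.sin(a)],v@[-np.sin(a),np.cos(a)]]))
print(monitor.get_obs()['t'])
E
```

```text
objective_center top 0.72 [ 458.2 -117.    37.3] tray [ 2.8 22.2]
objective_center top 0.68 [326.5 640.9  23.9] tray [763.5 136.7]
objective_center top 0.59 [332.1 258.1  29. ] tray [380.7 139.8]
objective_center scene 0.54 [330.9 633.   25.9] tray [755.5 132.5]
objective_center scene 0.52 [334.1 259.7  26. ] tray [382.3 137.8]
memory_key_center top 0.58 [ 512.  -111.3   12.9] tray [  7.3 -31.7]
memory_key_center scene 0.55 [408.  209.6  11.1] tray [330.4  65.1]
memory_key_center scene 0.37 [ 516.3 -117.1   17.4] tray [  1.4 -35.8]
large_coupon_center top 0.58 [461.1 303.1  14.4] tray [  0.2 -23.7]
large_coupon_center scene 0.77 [460.7 298.9  13.1] tray [ -4. -23.]
vial_center top 0.74 [406.4 317.3  26.8] tray [18.1 29.9]
vial_center top 0.53 [410.9 275.7  35.2] tray [-23.7  28.4]
vial_center top 0.51 [ 481.8 -118.6   -1.7] tray [-422.   -14.9]
vial_center scene 0.64 [415.7 271.   32.4] tray [-28.7  23.9]
large_weight_center top 0.4 [408.7 318.7  23.6] tray [19.4 27.5]
large_weight_center scene 0.44 [411.3 318.7  23.7] tray [19.2 25. ]
small_coupon_center top 0.57 [411.7 157.    5. ] tray [-142.2   35.8]
small_coupon_center scene 0.45 [411.4 159.6  10.5] tray [-139.5   36. ]
small_weight_center top 0.61 [401.7 214.6  10.8] tray [-84.   41.7]
small_weight_center top 0.46 [ 512.9 -110.8   12.1] tray [-416.3  -46.5]
small_weight_center scene 0.57 [407.7 208.7  15.1] tray [-90.3  36.2]
small_weight_center scene 0.26 [437.3 299.   -1.3] tray [-2.3  0.4]
36.2333
```

```bash
python3 - <<'E'
import numpy as np,cv2
t=np.load("topE.npy")[175:222,428:476,::-1];s=np.load("sceneE.npy")[95:140,335:375,::-1];w=np.load("topE.npy")[188:232,298:338,::-1]
f=lambda a:cv2.resize(a,(390,420),interpolation=cv2.INTER_CUBIC)
cv2.imwrite("pics/fin.png",np.hstack([f(t),f(s)]))
E
```

```text
(no output)
```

View pics/fin.png

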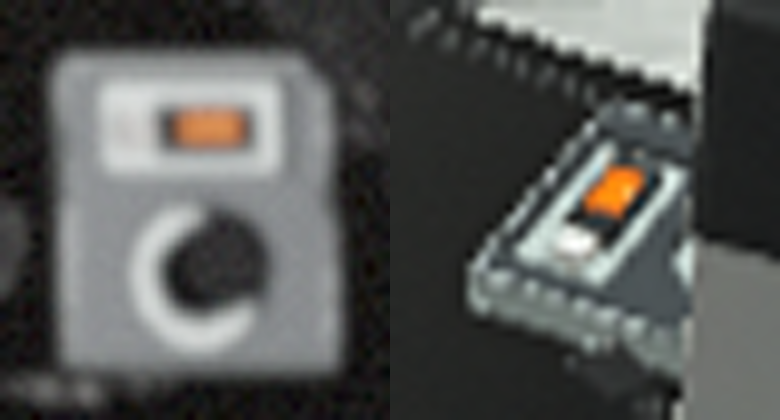

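The key lies flat inside its nest (left panel, ~(190,128)), with pale floor showing all round it. The objective stands in the round nest; its off-centre look is what perspective would give. I'm handing in.

```bash
python3 - <<'E'
from h import *
o=monitor.get_obs();print(o['t'],o['qvel'].round(3),o['ft_force'].round(1));print(order.close_job())
E
```

```text
36.2333 [-0.001 -0.    -0.002 -0.001 -0.001 -0.001] [-1.3  0.1 -0.2]
the job is handed in; nothing more can be done
None
```

I placed all five kit parts in their nests and handed the job in at 36.2 s. The hand-in gives no verdict.

**How they were set down:** The vial, larger weight and objective were lowered until the wrist force showed floor contact (about 14–18 N), then released. The coupon and the key were released about 3–4 mm and 3 mm above their nest floors, because the fingers are too thick to go into the nests.

**Last checks:**
- **Seating:** The final pictures from both cameras show every part flat or upright in its nest. The objective is the exception: the instrument column hides its nest in the scene camera, so only the top camera confirms it.
- **Stray parts:** The small black coupon and the smaller weight measured within a few millimetres of their starting places in most readings. The scene camera put the weight about 8 mm off.
- **Robot:** The arm was clear and still when I handed in.

**What disagreed:**
- **Key position:** The top-camera detector put the key about 7 mm off the nest centre along the nest, and the scene camera about 1 mm. Either is within the 11 mm limit, and the picture shows pale floor all round the key.
- **Detector noise:** The networks mixed up some look-alikes and gave heights up to about 9 mm too high. I relied on the pictures and the contact heights instead.
- **Cable loop:** I measured the cables over the camera tray at about 115 mm up, level with the gripper's body. I lowered the key there in 2 mm steps, and the wrist felt no contact force.

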